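# Pack the closed jars into the locking carrier

## Task

Pack the jar carrier for the road: take any jar without a lid out of the tray and stand it upright on the bare counter (the one already there stays put), and stand every closed yellow jar flat in its own bay between the blue stops. Put the clear cover on so that it sits flat on the tray, first turning out any orange lock collar whose tongue is in the way, then turn both collars clockwise to their red locked marks. Leave the things on the black shelf alone.

Things in the scene. Friction and masses are not known exactly. Their poses are not given: they have to be found in the camera images.
- carrier: White tray of the jar carrier, held fast by suction feet, 176 mm deep (its x), 336 mm long (its y), 8 mm thick; origin at the centre of its underside. Blue stops 10 mm high enclose four square bays (black disc in each), 64 mm between the stops, centres at x = +-40, y = +-54 mm. The outer stops measure 154 by 182 mm outside: the cover drops over them with 4 mm play. Orange lock collars at y = +140 and -140 mm.
- bay0 (a point): Middle of bay 0 of the carrier, on the tray's upper face (8 mm above the counter); axes as the carrier's.
- bay1 (a point): Middle of bay 1 of the carrier, on the tray's upper face (8 mm above the counter); axes as the carrier's.
- bay2 (a point): Middle of bay 2 of the carrier, on the tray's upper face (8 mm above the counter); axes as the carrier's.
- bay3 (a point): Middle of bay 3 of the carrier, on the tray's upper face (8 mm above the counter); axes as the carrier's.
- collar_l (a joint): Left lock collar (tray's +y end), radians, growing clockwise from above. 0 (stop): open, its tongue lies along the tray's +x, clear. 1.3 (stop): locked, tongue over the cover's tab, white line at its back on the red mark of the tray. Above about 0.3 the tongue is in the way of a cover being lowered. Stays where left; needs 0.04 N m.
- collar_r (a joint): Right lock collar (tray's -y end), the same part turned half round: at 0 (stop) its tongue lies along the tray's -x, clear; at 1.3 (stop) it is locked over the cover's tab. It too turns clockwise from above to lock.
- collar_l_grip (a point): Point on the left collar's vertical axis, in its wing grip, 60 mm above the counter. The wing is an upright bar 34 mm long (along the tongue, this point's x), 12 mm wide, from 40 to 70 mm above the counter, on a captive sleeve of 16 mm radius (8 to 40 mm). The tongue, 10 mm wide, reaches 34 mm from the axis; its underside is 6.5 mm above the tray face.
- collar_r_grip (a point): The same point of the right collar; this point's x is along its tongue.
- cover: Clear cover, green rims, 168 (x) by 196 (y) by 73 mm high, walls 3 mm; origin at the centre of its open lower edge; 0.28 kg. On top a solid green rib handle 90 mm long (along y), 14 wide, 30 high (73 to 103 mm up). At each y end a green tab 60 wide, 4 thick sticks out 22 mm at the lower edge. Seated: flat on the tray face, axes as the carrier's (or half round), origin 8 mm above the carrier's.
- jar_a: Closed round yellow jar with a yellow lid (white disc on the lid, paper label), 56 mm across and 64 mm high, about 0.18 kg; origin at the centre of its underside. May be absent.
- jar_b: Closed round yellow jar with a yellow lid (white disc on the lid, paper label), 56 mm across and 64 mm high, about 0.18 kg; origin at the centre of its underside. May be absent.
- jar_c: Closed round yellow jar with a yellow lid (white disc on the lid, paper label), 56 mm across and 64 mm high, about 0.18 kg; origin at the centre of its underside. May be absent.
- jar_d: Closed round yellow jar with a yellow lid (white disc on the lid, paper label), 56 mm across and 64 mm high, about 0.18 kg; origin at the centre of its underside. May be absent.
- open_a: Open round yellow jar, lid missing (hollow, no label), 56 mm across and 54 mm high, 0.13 kg; origin at the centre of its underside. Starts in a bay of the tray. May be absent.
- open_b: Open round yellow jar, lid missing (hollow, no label), 56 mm across and 54 mm high, 0.13 kg; origin at the centre of its underside. Starts in a bay of the tray. May be absent.
- open_c: Another open yellow jar of that kind, already standing on the counter.
- salt_box: Bamboo salt box with sliding lid, 85 by 150 by 80 mm, on the black bracket shelf beyond the work (shelf top 55 mm above the counter, its front edge at x = 0.725 m). Bystander; origin under its centre.
- timer: Chrome kitchen timer dial, 72 mm across, 54 mm high, on the bracket shelf. Bystander; origin under its centre.
- egg_separator: Clear plastic egg separator, cup 86 mm across with a flat handle, on the bracket shelf. Bystander; origin under the cup.
- spoon_rest: Blue ceramic leaf-shaped spoon rest, 150 mm long, on the bracket shelf. Bystander; origin under its centre.
There are look-alikes about, which are no part of the job. Leave any pink look-alike of the jar_a alone. What is shaped like the jar_b but turquoise is not meant.

How it is judged:
On the way, in this order (a step that is already met when the one before it is completed fails the run):
1. every closed jar stands in a bay ((distance between jar_a and bay0 below 0.008 m or distance between jar_a and bay1 below 0.008 m or distance between jar_a and bay2 below 0.008 m or distance between jar_a and bay3 below 0.008 m) and angle between each of jar_a, jar_b, jar_c, jar_d's own z axis and vertical below 0.1 rad and (distance between jar_b and bay0 below 0.008 m or distance between jar_b and bay1 below 0.008 m or distance between jar_b and bay2 below 0.008 m or distance between jar_b and bay3 below 0.008 m) and (distance between jar_c and bay0 below 0.008 m or distance between jar_c and bay1 below 0.008 m or distance between jar_c and bay2 below 0.008 m or distance between jar_c and bay3 below 0.008 m) and (distance between jar_d and bay0 below 0.008 m or distance between jar_d and bay1 below 0.008 m or distance between jar_d and bay2 below 0.008 m or distance between jar_d and bay3 below 0.008 m)), for 0.2 s.
2. the cover sits flat on the tray over them (all of step 1 and x of cover in the frame of carrier between -0.007 and 0.007 m and y of cover in the frame of carrier between -0.007 and 0.007 m and z of cover in the frame of carrier between 0.0055 and 0.0105 m and angle between cover's own z axis and vertical below 0.04 rad), for 0.2 s.
3. both collars are at the locked marks, over the cover's tabs (x of cover in the frame of carrier between -0.007 and 0.007 m and y of cover in the frame of carrier between -0.007 and 0.007 m and z of cover in the frame of carrier between 0.0055 and 0.0105 m and angle between cover's own z axis and vertical below 0.04 rad and value of joint each of collar_l, collar_r above 1.1 rad), for 0.2 s.
At the end, for the whole second after the job is handed in: Each closed jar stands upright within 8 mm of the middle of a bay; the cover sits flat on the tray, within 7 mm of its seat; both collars read above 1.1 rad; every open jar stands upright on the counter, open_c within 30 mm of its start; jars and cover are at rest (all of step 1 and all of step 3 and linear speed of each of jar_a, jar_b, jar_c, jar_d, cover, open_a, open_b, open_c below 0.02 m/s and height (world z) of open_a between -0.004 and 0.004 m and angle between each of open_a, open_b, open_c's own z axis and vertical below 0.1 rad and height (world z) of open_b between -0.004 and 0.004 m and height (world z) of open_c between -0.004 and 0.004 m and distance of open_c from where it was at the start of the episode below 0.03 m); the robot touches nothing.
It fails at once if something on the black shelf was displaced by more than 30 mm (distance of any of salt_box, timer, egg_separator, spoon_rest from where it was at the start of the episode above 0.03 m).
Of jar_a, jar_b, jar_c, jar_d only 3 to 4 are there at a start; the rules pass over those that are not, and their reading is None.
Of open_a, open_b only 1 to 2 are there at a start; the rules pass over those that are not, and their reading is None.
At some moment in a run one of jar_a, jar_b, jar_c, jar_d, cover may be knocked a few centimetres aside while the robot is not near it.
Once in a run the grip may slacken for a moment while it holds something.
It also fails if it takes over 210 s, if anything falls off the work surface, if the arm or the gripper's body presses on something with over 40 N, if the wrist force passes 120 N, or if a joint passes its speed limit or range.

## Robot

A 7-joint arm with a two-finger parallel gripper is mounted at the origin on the work surface. World frame = base frame: x ahead of the robot, y to its left, z up, the work surface at z = 0. Lengths are in m, angles in rad, forces in N, time in s.
With the tool pointing down it reaches from about 0.4 to 0.85 m from the base axis. Payload 10.4 kg.
Tool frame: the origin (TCP) lies on the centre line of the jaws, within the pads' length; the fingertips stand 11 mm ahead of it and the grasp point (between the pads) lies 8 mm behind it (manip.finger_overhang is the distance from the TCP to the fingertips, in m); z points along the fingers, y is the line along which they close (so a half turn about z gives the same grasp; the last joint's range is limited). The gripper opens to 85 mm and grips with 20 to 120 N. Pads are 22 mm wide; open, the fingers measure 114 mm over their backs; the gripper's body (76 mm by 85 mm) begins 54 mm behind the grasp point. The pads swing forward as they close: fully open they stand 13 mm farther back than shut.
Start: joints at [-1.31, 0.332, -0.065, 1.46, 0.022, 1.35, -0.088], TCP at [0.175, 0.6, 0.242] pointing down, gripper open.
Joint ranges: [-2.6, 2.6], [-0.5, 2.12], [-1.47, 1.34], [0.16, 2.42], [-1.27, 4.41], [0.06, 2.06], [-2.6, 2.6]. Speed limits (rad/s): [2.22, 2.22, 2.79, 2.79, 3.14, 3.14, 3.14].

## Interface

Orientations are given as a unit quaternion [x, y, z, w].
In Python, from workcell import manip, imaging, workorder gives the robot as it stands.
- The arm moves only by the tool jog_arm, never from a script. Its argument "deltas" is a list of rows, each an object with "gripper": the opening, from 0 (shut) to 1 (fully open); "offset": the shift along the tool's x, y, z in m, a list of three; "rotation": the turn, a rotation vector about the tool's x, y, z in degrees, a list of three. In form: [{"gripper": gripper, "offset": [tx, ty, tz], "rotation": [ax, ay, az]}, ...]. A call has 1 to 20 rows; each row shifts and turns the commanded pose from where the row before left it, along the tool's axes as they then stand; what a row does not reach is not made up. A row lasts 1/10 s, in which the tool goes at most 50 mm and 8.59 degrees, less where a joint would pass 70% of its speed; a pose out of reach is approached as far as the arm can. A call with a gripper value outside its range is refused whole. The fingers move at their own pace and stop on an object; "newtons" is the grip in N (left out, the last holds). Time passes only in rows, so rows that do not move let the fingers close. It gives the time, the measured TCP pose, the force, the opening and the grip force at its end, in the units of the state.
- manip.get_obs(): the state, without advancing time (a new reading comes with each control period).
- imaging.camera(name): name is "scene" or "side" or "wrist"; returns the picture (420x560x3 uint8, blue, green, red); there is no depth.
- imaging.camera_model(name): a dict with "camera_matrix" (3x3 intrinsics, pixels), "world_to_cam" (4x4, takes a point from world to camera coordinates); the wrist camera has in their place "hand_eye" (4x4, takes a point from camera to tool coordinates, whose origin is the TCP and whose axes are the flange's). Camera axes: x right, y up, looking along -z (the intrinsics and any distortion apply to the point x, -y, -z); pixel columns grow to the right and rows downward; lengths in m; the calibration is good to about 2 mm. The wrist camera is an equidistant fisheye: a pixel r from the principal point sees the ray r / f radians off the axis. A picture is of the moment at which its call begins: read the wrist's pose just before it. camera_model takes no time and is no camera call.
- workorder.hand_in(): hands the job in; it is judged then, once.
The state is a dict: "clock": time; "joint_pos": joint angles; "joint_velocities": joint speeds; "tau": joint torques, N m; "position": TCP position; "ee_rot": TCP orientation; "ft_force": force on the tool from outside, world axes, zero at the start; "torque": the same for the moment, N m; "grip_width": opening from 0.0 (shut) to 1.0 (fully open); "grasp_force": force on a finger pad.
Only numpy, scipy, OpenCV 4.12 (cv2) and the standard library are available. Lean on these libraries where they do the work, as an engineer would, in place of code of your own. Each camera call takes 0.05 s, during which the arm holds its last target. There are 200 camera calls.

## Working session

There is one attempt and no reset: what is moved stays moved. The work goes in short steps, Python scripts to look and compute and a tool call to move; the robot and the scene stay as the last step left them, time stands still between calls to the robot, and variables do not carry over. Pictures are saved under pics/ and viewed, at most 14 in all, crops included, and the job is handed in when it is done.

Besides the shell and the picture viewer there is one more tool, called after "Request:" as name([rows], argument=value, ...), one row to a line, values as JSON. jog_arm: Moves the arm, as the interface text tells. Its arguments: {"type":"object","properties":{"deltas":{"type":"array","items":{"type":"object","properties":{"gripper":{"type":"number"},"offset":{"type":"array","items":{"type":"number"}},"rotation":{"type":"array","items":{"type":"number"}}}}},"newtons":{"type":"number"}},"required":["deltas"]}

```bash
ls; mkdir -p pics; cat > h.py <<'E'
import sys,numpy as np,cv2
from scipy.spatial.transform import Rotation as R
from workcell import manip, imaging, workorder
def shot(n,f):
    o=manip.get_obs(); im=imaging.camera(n); cv2.imwrite('pics/'+f+'.png',im); return im,o
E
python3 - <<'E'
from h import *
for n in("scene","side","wrist"):
    im,o=shot(n,n+'0'); print(n,imaging.camera_model(n))
print(o, manip.finger_overhang)
E
```

```text
pics
scene {'camera_matrix': array([[482.88887843,   0.        , 283.99807884],
       [  0.        , 482.88887843, 212.94457816],
       [  0.        ,   0.        ,   1.        ]]), 'world_to_cam': array([[ 0.17220142,  0.98504333,  0.00602577, -0.10464804],
       [-0.78759965,  0.13400593,  0.60143927,  0.36984444],
       [ 0.59163626, -0.10831459,  0.79889579, -1.62549753],
       [ 0.        ,  0.        ,  0.        ,  1.        ]])}
side {'camera_matrix': array([[512.28979062,   0.        , 281.84516775],
       [  0.        , 512.28979062, 216.86779619],
       [  0.        ,   0.        ,   1.        ]]), 'world_to_cam': array([[ 7.17808008e-01, -6.96241084e-01, -1.31516838e-04,
        -3.72012450e-01],
       [ 4.74115617e-01,  4.88663583e-01,  7.32408550e-01,
        -2.85803891e-01],
       [-5.09868655e-01, -5.25791077e-01,  6.80865404e-01,
        -1.09678027e+00],
       [ 0.00000000e+00,  0.00000000e+00,  0.00000000e+00,
         1.00000000e+00]])}
wrist {'camera_matrix': array([[325.1922621 ,   0.        , 277.62927097],
       [  0.        , 325.1922621 , 208.202
[... 468 characters left out ...]
279942, -0.06468894,  1.46079503,  0.02160703,
        1.34993223, -0.08850451]), 'joint_velocities': array([-1.68297558e-04, -1.41641347e-03,  7.34505755e-04, -1.27723190e-03,
        5.33938158e-05, -2.23386066e-04,  5.61245049e-04]), 'tau': array([ 1.70043615e-03, -6.26751065e+01,  4.93202498e-02, -3.92425025e+01,
        1.62714114e-02,  6.98420117e-03, -5.54987992e-05]), 'position': array([0.17494703, 0.59969765, 0.241631  ]), 'ee_rot': array([ 1.41437479e-01,  9.89946997e-01, -6.16796633e-04, -5.49348395e-05]), 'ft_force': array([-0.69193994,  0.53721985, -0.57990049]), 'torque': array([ 0.02357155,  0.05687779, -0.00668598]), 'grasp_force': 0.0, 'grip_width': 1.0021332177567865} 0.011
```

View pics/scene0.png

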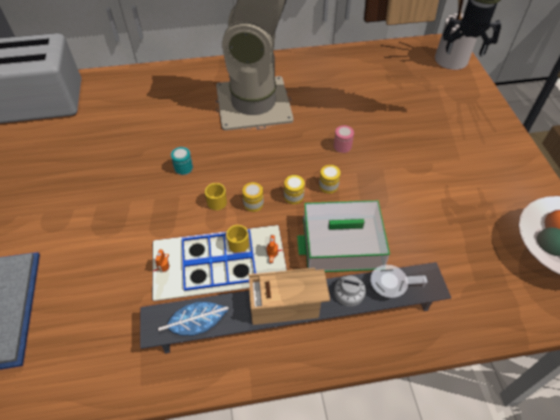

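View pics/side0.png

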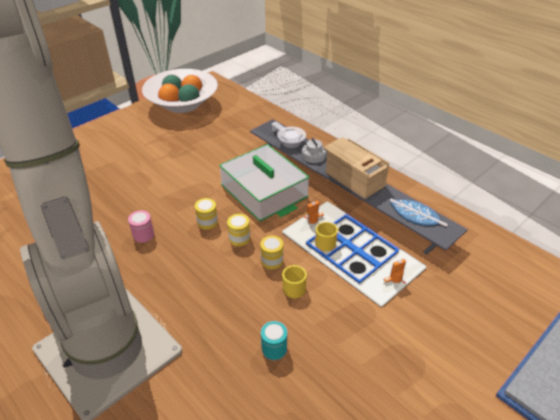

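Scene: closed yellow jars at (253,196), (294,188), (330,178). Open jar in the tray at (237,240), counter open_c at (215,196). Look-alikes: pink (344,139) and turquoise (181,160). Cover at (345,235), collars at (272,248) and (163,260). Next, a close crop to check and then measure.

```bash
cat >> h.py <<'E'
def cam(n):
    m=imaging.camera_model(n); return m["camera_matrix"],m["world_to_cam"]
def ray(n,u,v):
    K,T=cam(n); d=np.array([(u-K[0,2])/K[0,0],-(v-K[1,2])/K[1,1],-1]); Rm=T[:3,:3]
    return -Rm.T@T[:3,3], Rm.T@d
def onz(n,u,v,z):
    c,d=ray(n,u,v); return (c+d*(z-c[2])/d[2]).round(4)
def tri(a,b):
    (c1,d1),(c2,d2)=ray(*a),ray(*b)
    s=np.linalg.lstsq(np.c_[d1,-d2],c2-c1,rcond=None)[0]; p,q=c1+s[0]*d1,c2+s[1]*d2
    return ((p+q)/2).round(4),np.linalg.norm(p-q).round(4)
def proj(n,P):
    K,T=cam(n); p=np.atleast_2d(P)@T[:3,:3].T+T[:3,3]; return np.c_[K[0,2]-K[0,0]*p[:,0]/p[:,2],K[1,2]+K[1,1]*p[:,1]/p[:,2]]
E
python3 - <<'E'
from h import *
a=cv2.imread('pics/scene0.png')[150:300,140:400]; cv2.imwrite('pics/c1.png',cv2.resize(a,None,fx=3,fy=3,interpolation=cv2.INTER_CUBIC))
a=cv2.imread('pics/side0.png')[130:310,180:440]; cv2.imwrite('pics/c2.png',cv2.resize(a,None,fx=3,fy=3,interpolation=cv2.INTER_CUBIC))
E
```

```text
(no output)
```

View pics/c1.png

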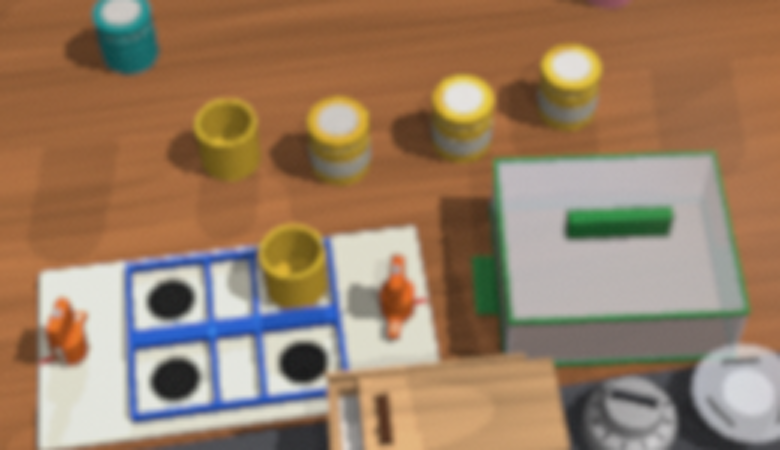

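View pics/c2.png

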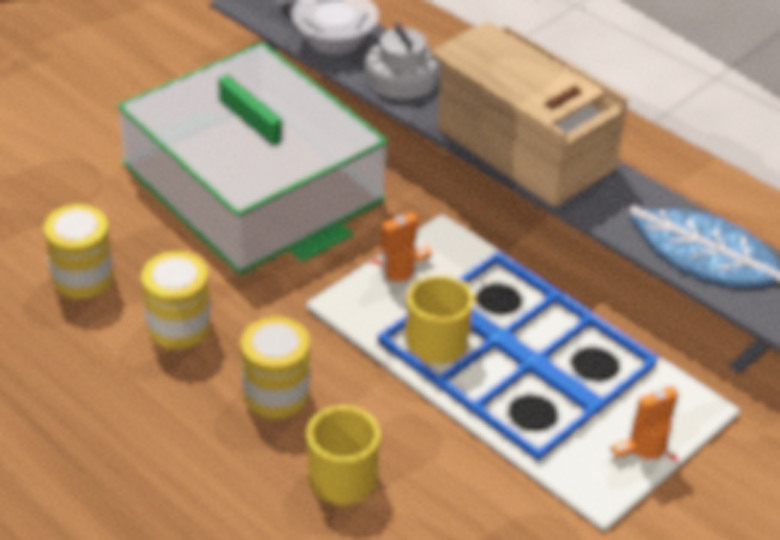

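The crops confirm the choice: the labelled, white-disc jars are the closed ones, and the open jar in the tray shows a hollow rim. Now measuring.

```bash
python3 - <<'E'
from h import *
from scipy.optimize import least_squares
S=lambda u,v:("scene",u/3+140-.33,v/3+150-.33)
D=lambda u,v:("side",u/3+180-.33,v/3+130-.33)
for n,a,b in [("j1",S(338,121),D(275,342)),("j2",S(463,97),D(175,272)),("j3",S(572,66),D(77,225)),("open",S(292,250),D(440,297)),("openc",S(226,123),D(343,436)),
 ("ribL",S(670,218),D(225,85)),("ribR",S(569,221),D(280,130)), ("colL",S(398,275),D(400,222)),("colR",S(68,315),D(655,400))]:
    print(n,*tri(a,b), onz(*a,.064 if n[0]=='j' else .054),onz(*b,.064 if n[0]=='j' else .054))
# carrier (-x,-y)=robot-near, right
pts=[(-77,-91,18,S(128,268)),(-77,91,18,S(327,238)),(77,-91,18,S(135,418)),(-77,91,18,D(383,340)),(77,91,18,D(497,257)),(77,-91,18,D(655,362)),(-77,-91,18,D(540,457)),
(-88,-168,8,S(40,272)),(-88,168,8,S(415,228)),(88,-168,8,S(38,448)),(-88,168,8,D(308,303)),(88,168,8,D(443,215)),(88,-168,8,D(738,412)),(-88,-168,8,D(605,527))]
def fit(pts,x0):
    def f(q):
        r=[]
        for x,y,z,c in pts:
            p=np.array([q[0]+np.cos(q[2])*x/1e3-np.sin(q[2])*y/1e3,q[1]+np.sin(q[2])*x/1e3+np.cos(q[2])*y/1e3,z/1e3])
            r+=list((proj(c[0],p)[0]-c[1:]))
        return r
    s=least_squares(f,x0,loss='soft_l1'); print(s.x.round(4),np.reshape(s.fun,(-1,2)).round(1).tolist())
fit(pts,[.6,-.1,0])
# cover: scene top corners z=73 ; side
fit([(-84,-98,73,S(497,160)),(-84,98,73,S(715,153)),(84,98,73,S(745,312)),(84,-98,73,S(507,322)),
 (-84,98,73,D(123,105)),(84,98,73,D(264,45)),(84,-98,73,D(384,142)),(-84,-98,73,D(238,212)),(-84,-98,0,D(240,270)),(84,-98,0,D(383,200)),(-84,98,0,D(125,163))],[.6,.1,0])
E
```

```text
j1 [ 0.4279 -0.0566  0.0621] 0.0001 [ 0.4295 -0.0567  0.064 ] [ 0.4267 -0.0579  0.064 ]
j2 [0.4216 0.06   0.0653] 0.0002 [0.4203 0.0604 0.064 ] [0.4224 0.0611 0.064 ]
j3 [0.4001 0.1675 0.0637] 0.0013 [0.3999 0.168  0.064 ] [0.3999 0.1664 0.064 ]
open [ 0.5625 -0.1141  0.062 ] 0.0002 [ 0.5569 -0.114   0.054 ] [ 0.5689 -0.109   0.054 ]
openc [ 0.4039 -0.1578  0.0507] 0.0008 [ 0.4065 -0.1573  0.054 ] [ 0.4019 -0.1602  0.054 ]
ribL [0.6052 0.201  0.0923] 0.0019 [0.5785 0.2146 0.054 ] [0.6389 0.2395 0.054 ]
ribR [0.5948 0.1158 0.0928] 0.0037 [0.5669 0.127  0.054 ] [0.6285 0.1498 0.054 ]
colL [ 0.6046 -0.0292  0.0653] 0.001 [ 0.5975 -0.0286  0.054 ] [ 0.6142 -0.0201  0.054 ]
colR [ 0.5969 -0.3054  0.0616] 0.0055 [ 0.5907 -0.3043  0.054 ] [ 0.6041 -0.3048  0.054 ]
[ 0.6    -0.171  -0.0198] [[-1.2, -1.5], [1.1, 0.1], [-1.8, 0.0], [-2.3, -1.8], [0.0, -1.9], [1.4, -1.2], [-0.3, -0.6], [-0.6, -0.6], [-0.3, -1.2], [-0.6, 0.2], [-0.9, -0.1], [-0.1, -0.6], [1.1, -0.6], [0.0, 0.4]]
[ 0.6001  0.1588 -0.1324] [[-0.8, -0.1], [0.1, 0.1], [1.0, 0.9], [0.4, 0.1], [-1.3, -0.3], [-0.1, -0.6], [1.0, -0.0], [-0.4, 0.5], [-0.2, 1.4], [0.4, 0.7], [0.1, 0.3]]
```

Request:
jog_arm([
  {"gripper": 1,"offset": [0,0,0],"rotation": [0,0,-7.5]},
  {"gripper": 1,"offset": [0,0,0],"rotation": [0,0,-7.5]},
  {"gripper": 1,"offset": [-0.01,-0.02,0],"rotation": [0,0,0]},
  {"gripper": 1,"offset": [-0.022,-0.04,0],"rotation": [0,0,0]},
  {"gripper": 1,"offset": [-0.022,-0.04,0],"rotation": [0,0,0]},
  {"gripper": 1,"offset": [-0.022,-0.04,0],"rotation": [0,0,0]},
  {"gripper": 1,"offset": [-0.022,-0.04,0],"rotation": [0,0,0]},
  {"gripper": 1,"offset": [-0.022,-0.04,0],"rotation": [0,0,0]},
  {"gripper": 1,"offset": [-0.022,-0.04,0],"rotation": [0,0,0]},
  {"gripper": 1,"offset": [-0.022,-0.04,0],"rotation": [0,0,0]},
  {"gripper": 1,"offset": [-0.022,-0.04,0],"rotation": [0,0,0]},
  {"gripper": 1,"offset": [-0.022,-0.04,0],"rotation": [0,0,0]},
  {"gripper": 1,"offset": [-0.022,-0.04,0],"rotation": [0,0,0]},
  {"gripper": 1,"offset": [-0.022,-0.04,0],"rotation": [0,0,0]},
  {"gripper": 1,"offset": [-0.022,-0.04,0],"rotation": [0,0,0]},
  {"gripper": 1,"offset": [-0.022,-0.04,0],"rotation": [0,0,0]},
  {"gripper": 1,"offset": [-0.022,-0.04,0.02],"rotation": [0,0,0]},
  {"gripper": 1,"offset": [-0.022,-0.04,0.02],"rotation": [0,0,0]},
  {"gripper": 1,"offset": [-0.022,-0.035,0.02],"rotation": [0,0,0]},
  {"gripper": 1,"offset": [0,0,0],"rotation": [0,0,0]},
])

```text
clock: 2.15
position: [0.5221, -0.0682, 0.1794]
ee_rot: [0.014, 1.0, -0.002, -0.002]
ft_force: [-0.5, -0.3, 0.6]
grip_width: 1.004
grasp_force: 0.0
```

```bash
cat >> h.py <<'E'
def wpix(o,P):
    m=imaging.camera_model("wrist"); H=m["hand_eye"]; K=m["camera_matrix"]
    p=np.atleast_2d(P)-o["position"]; p=p@R.from_quat(o["ee_rot"]).as_matrix(); p=(p-H[:3,3])@H[:3,:3]
    x,y,z=p[:,0],-p[:,1],-p[:,2]; r=np.hypot(x,y); th=np.arctan2(r,z)
    return np.c_[K[0,2]+K[0,0]*th*x/r,K[1,2]+K[0,0]*th*y/r]
def wz(o,u,v,h):
    m=imaging.camera_model("wrist"); H=m["hand_eye"]; K=m["camera_matrix"]; a=np.array([u-K[0,2],v-K[1,2]])
    r=np.hypot(*a); th=r/K[0,0]; d=np.array([np.sin(th)*a[0]/r,-np.sin(th)*a[1]/r,-np.cos(th)])
    M=R.from_quat(o["ee_rot"]).as_matrix(); c=M@H[:3,3]+o["position"]; d=M@H[:3,:3]@d
    return (c+d*(h-c[2])/d[2]).round(4)
CAR=[.6,-.171,-.0198]
def car(x,y,z,C=None):
    q=C or CAR; return [q[0]+np.cos(q[2])*x-np.sin(q[2])*y,q[1]+np.sin(q[2])*x+np.cos(q[2])*y,z]
E
python3 - <<'E'
from h import *
im,o=shot("wrist","w1"); print(o["position"])
P=[car(sx*.077,sy*.091,.018) for sx in(-1,1) for sy in(-1,1)]+[car(0,.14,.07),car(0,-.14,.07)]+[car(-.04,.054,.062)]
b=im.copy()
for p in wpix(o,P): cv2.circle(b,tuple(int(v) for v in p.round()),2,(255,0,255),-1)
cv2.imwrite("pics/w1b.png",cv2.resize(b,None,fx=1.42,fy=1.42))
E
```

```text
[ 0.52210507 -0.06820169  0.17941218]
```

View pics/w1b.png

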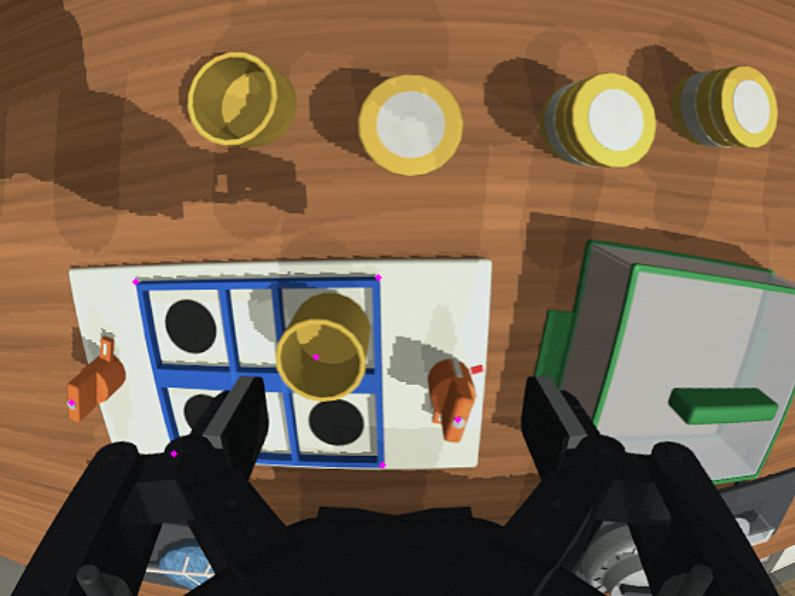

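```bash
python3 - <<'E'
from h import *
o=manip.get_obs()
s=1/1.42
for n,u,v,z in[("open",321,360,.062),("j1",410,124,.064),("j2",614,120,.064),("j3",750,107,.064),("openc",232,99,.054)]: print(n,wz(o,u*s,v*s,z))
for x in(-.04,.04):
  for y in(-.054,.054): print(x,y,np.round(car(x,y,0),4))
im=cv2.imread("pics/w1.png")
a=cv2.resize(im[210:320,35:105],None,fx=5,fy=5,interpolation=cv2.INTER_CUBIC);b=cv2.resize(im[220:330,290:360],None,fx=5,fy=5,interpolation=cv2.INTER_CUBIC)
cv2.imwrite("pics/col.png",np.hstack([a,b]))
E
```

```text
open [ 0.5642 -0.1102  0.062 ]
j1 [ 0.4288 -0.0538  0.064 ]
j2 [0.4222 0.0634 0.064 ]
j3 [0.4002 0.1725 0.064 ]
openc [ 0.4066 -0.1544  0.054 ]
-0.04 -0.054 [ 0.5589 -0.2242  0.    ]
-0.04 0.054 [ 0.5611 -0.1162  0.    ]
0.04 -0.054 [ 0.6389 -0.2258  0.    ]
0.04 0.054 [ 0.6411 -0.1178  0.    ]
```

View pics/col.png

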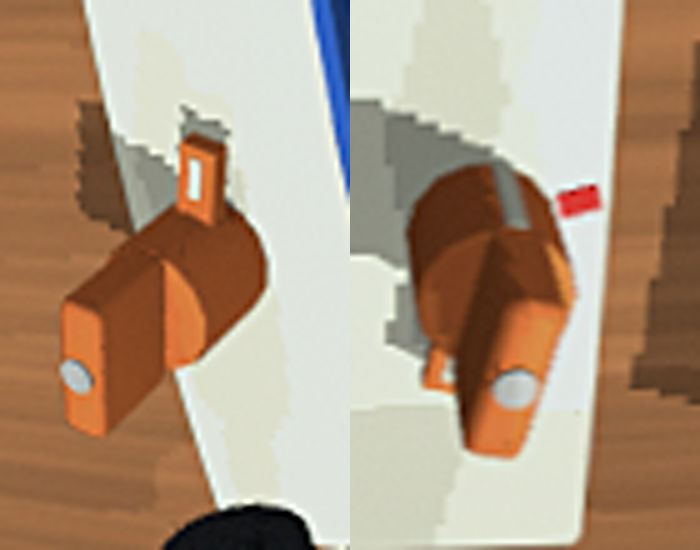

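Left collar's tongue is turned ~0.3 rad towards the cover, while the right one lies along -x (open). Picking the open jar now.

Request:
jog_arm([
  {"gripper": 1,"offset": [-0.021,-0.022,0.02],"rotation": [0,0,0]},
  {"gripper": 1,"offset": [-0.021,-0.021,0.03],"rotation": [0,0,0]},
  {"gripper": 1,"offset": [0,0,0.035],"rotation": [0,0,0]},
  {"gripper": 1,"offset": [0,0,0.03],"rotation": [0,0,0]},
  {"gripper": 1,"offset": [0,0,0.02],"rotation": [0,0,0]},
  {"gripper": 1,"offset": [0,0,0.004],"rotation": [0,0,0]},
  {"gripper": 0,"offset": [0,0,0],"rotation": [0,0,0]},
  {"gripper": 0,"offset": [0,0,0],"rotation": [0,0,0]},
  {"gripper": 0,"offset": [0,0,0],"rotation": [0,0,0]},
  {"gripper": 0,"offset": [0,0,0],"rotation": [0,0,0]},
  {"gripper": 0,"offset": [0,0,0],"rotation": [0,0,0]},
  {"gripper": 0,"offset": [0,0,0],"rotation": [0,0,0]},
  {"gripper": 0,"offset": [0,0,0],"rotation": [0,0,0]},
  {"gripper": 0,"offset": [0,0,0],"rotation": [0,0,0]},
], newtons=40)

```text
clock: 3.6
position: [0.5661, -0.1124, 0.0473]
ee_rot: [0.013, 1.0, -0.003, 0.004]
ft_force: [1.9, -16.8, 9.2]
grip_width: 0.638
grasp_force: 41.5
```

Request:
jog_arm([
  {"gripper": 0,"offset": [0,0,-0.005],"rotation": [0,0,0]},
  {"gripper": 0,"offset": [0,0,-0.015],"rotation": [0,0,0]},
  {"gripper": 0,"offset": [0,0,-0.02],"rotation": [0,0,0]},
  {"gripper": 0,"offset": [0,0,-0.02],"rotation": [0,0,0]},
  {"gripper": 0,"offset": [0.01,-0.013,0],"rotation": [0,0,0]},
  {"gripper": 0,"offset": [0.016,-0.021,0],"rotation": [0,0,0]},
  {"gripper": 0,"offset": [0.016,-0.021,0],"rotation": [0,0,0]},
  {"gripper": 0,"offset": [0.016,-0.021,0],"rotation": [0,0,0]},
  {"gripper": 0,"offset": [0.016,-0.021,0],"rotation": [0,0,0]},
  {"gripper": 0,"offset": [0.016,-0.021,0],"rotation": [0,0,0]},
  {"gripper": 0,"offset": [0.016,-0.021,0],"rotation": [0,0,0]},
  {"gripper": 0,"offset": [0.01,-0.015,0],"rotation": [0,0,0]},
  {"gripper": 0,"offset": [0,0,0],"rotation": [0,0,0]},
  {"gripper": 0,"offset": [0,0,0],"rotation": [0,0,0]},
])

```text
clock: 5.0
position: [0.4438, -0.2582, 0.1034]
ee_rot: [0.011, 1.0, 0.0, 0.0]
ft_force: [1.0, 0.5, -1.3]
grip_width: 0.643
grasp_force: 45.5
```

```bash
python3 - <<'E'
from h import *
im,o=shot("side","s2"); im2,_=shot("scene","s2b"); o=manip.get_obs()
print(o["position"],o["ee_rot"],o["ft_force"],o["grip_width"],o["grasp_force"])
cv2.imwrite("pics/s2c.png",np.hstack([cv2.resize(im[160:360,230:430],None,fx=2,fy=2),cv2.resize(im2[150:350,130:330],None,fx=2,fy=2)]))
E
```

```text
[ 0.44457318 -0.25730966  0.1033054 ] [1.04143541e-02 9.99945716e-01 2.63062490e-04 1.90961547e-04] [-0.196527    0.2381616  -1.23400048] 0.6358714036854268 45.48809364438057
```

View pics/s2c.png

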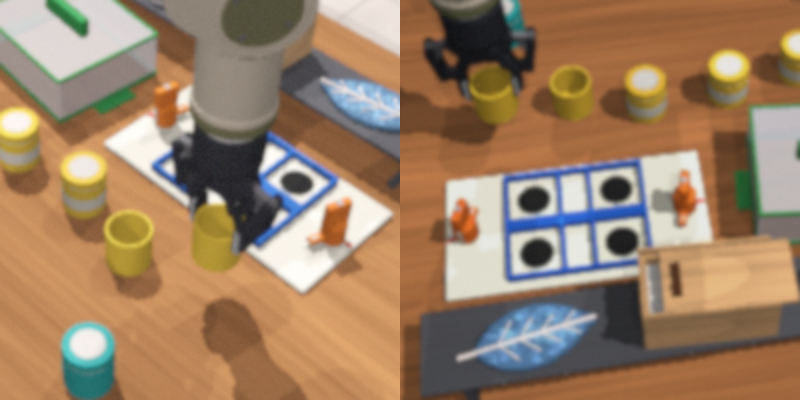

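Request:
jog_arm([
  {"gripper": 0,"offset": [0,-0.006,0.01],"rotation": [0,0,0]},
  {"gripper": 0,"offset": [0,-0.006,0.02],"rotation": [0,0,0]},
  {"gripper": 0,"offset": [0,0,0.02],"rotation": [0,0,0]},
  {"gripper": 0,"offset": [0,0,0.008],"rotation": [0,0,0]},
  {"gripper": 0,"offset": [0,0,0.002],"rotation": [0,0,0]},
  {"gripper": 0,"offset": [0,0,0.001],"rotation": [0,0,0]},
  {"gripper": 0,"offset": [0,0,0],"rotation": [0,0,0]},
])

```text
clock: 5.8
position: [0.4444, -0.2702, 0.0428]
ee_rot: [0.011, 1.0, -0.0, 0.0]
ft_force: [0.5, 0.2, -1.7]
grip_width: 0.638
grasp_force: 45.5
```

Request:
jog_arm([
  {"gripper": 0,"offset": [0,0,0.002],"rotation": [0,0,0]},
  {"gripper": 0,"offset": [0,0,0.001],"rotation": [0,0,0]},
  {"gripper": 0,"offset": [0,0,0.001],"rotation": [0,0,0]},
  {"gripper": 0,"offset": [0,0,0],"rotation": [0,0,0]},
])

```text
clock: 6.2
position: [0.4441, -0.2701, 0.0391]
ee_rot: [0.011, 1.0, 0.0, 0.0]
ft_force: [-3.2, 1.3, 11.4]
grip_width: 0.64
grasp_force: 46.3
```

Request:
jog_arm([
  {"gripper": 1,"offset": [0,0,0],"rotation": [0,0,0]},
  {"gripper": 1,"offset": [0,0,0],"rotation": [0,0,0]},
  {"gripper": 1,"offset": [0,0,0],"rotation": [0,0,0]},
  {"gripper": 1,"offset": [0,0,0],"rotation": [0,0,0]},
  {"gripper": 1,"offset": [0,0,-0.015],"rotation": [0,0,0]},
  {"gripper": 1,"offset": [0,0,-0.03],"rotation": [0,0,0]},
  {"gripper": 1,"offset": [0,0,-0.035],"rotation": [0,0,0]},
  {"gripper": 1,"offset": [0,0,-0.03],"rotation": [0,0,0]},
  {"gripper": 1,"offset": [0.003,0.03,0],"rotation": [0,0,0]},
  {"gripper": 1,"offset": [0.003,0.032,0],"rotation": [0,0,0]},
  {"gripper": 1,"offset": [0.003,0.032,0],"rotation": [0,0,0]},
  {"gripper": 1,"offset": [0.003,0.032,0],"rotation": [0,0,0]},
  {"gripper": 1,"offset": [0.003,0.032,0],"rotation": [0,0,0]},
  {"gripper": 1,"offset": [0.003,0.032,0],"rotation": [0,0,0]},
  {"gripper": 1,"offset": [0.003,0.025,0],"rotation": [0,0,0]},
  {"gripper": 1,"offset": [0,0,0],"rotation": [0,0,0]},
  {"gripper": 1,"offset": [0,0,0],"rotation": [0,0,0]},
])

```text
clock: 7.9
position: [0.4278, -0.0549, 0.1491]
ee_rot: [0.011, 1.0, 0.0, 0.0]
ft_force: [0.5, -0.6, 0.3]
grip_width: 0.999
grasp_force: 0.0
```

```bash
cat >> h.py <<'E'
def lids():
    a,_=shot("scene","ls"); b,_=shot("side","ld"); 
    out=[]
    for n,im in(("scene",a),("side",b)):
        h=cv2.cvtColor(im,cv2.COLOR_BGR2HSV); y=cv2.inRange(h,(22,110,120),(34,255,255)); L=[]
        k,l,st,c=cv2.connectedComponentsWithStats(y)
        for i in range(1,k):
            if st[i,4]<60: continue
            x,yy,w,hh=st[i,:4]; L.append((x,yy,w,hh,int(st[i,4])))
        out.append(L)
    return out
def aim(x,y,z,yaw=None):
    o=manip.get_obs(); M=R.from_quat(o["ee_rot"]).as_matrix(); print("at",o["position"].round(4),"yaw x",np.degrees(np.arctan2(M[1,0],M[0,0])).round(2),"width",round(o["grip_width"],3),"off",(M.T@(np.array([x,y,z])-o["position"])).round(4))
E
python3 - <<'E'
from h import *
aim(.4283,-.0555,.037)
im,o=shot("wrist","w2")
h=cv2.cvtColor(im,cv2.COLOR_BGR2HSV); w=cv2.inRange(h,(0,0,150),(180,40,255))
k,l,st,c=cv2.connectedComponentsWithStats(w)
for i in range(1,k):
    if 300<st[i,4]<9000: print(st[i],c[i].round(1),wz(o,*c[i],.064))
E
```

```text
at [ 0.4278 -0.0549  0.1491] yaw x 178.77 width 0.999 off [-0.0004 -0.0006  0.1121]
[ 30   2  22  39 536] [41.4 17.7] [ 0.2561 -0.239   0.064 ]
[519 162  28  40 851] [532.5 181.5] [0.4007 0.1681 0.064 ]
[ 407  186   42   45 1468] [427.7 208. ] [0.4225 0.06   0.064 ]
[ 248  197   50   47 1840] [272.7 220.5] [ 0.4293 -0.0573  0.064 ]
[  43  271  107   57 2175] [ 79.3 291.1] [ 0.4956 -0.2365  0.064 ]
[ 188  283  145   80 5333] [284.9 314.2] [ 0.5111 -0.0497  0.064 ]
[ 99 296  38  24 302] [111.5 303.7] [ 0.5062 -0.2036  0.064 ]
[ 189  302   61   43 1175] [218.3 323.1] [ 0.5205 -0.1058  0.064 ]
[ 436  303  124   73 3215] [518.1 327.9] [0.563  0.2057 0.064 ]
[ 405  367   52   52 1709] [431.3 394.9] [0.6441 0.1141 0.064 ]
```

Request:
jog_arm([
  {"gripper": 1,"offset": [-0.001,-0.002,0.025],"rotation": [0,0,0]},
  {"gripper": 1,"offset": [0,0,0.035],"rotation": [0,0,0]},
  {"gripper": 1,"offset": [0,0,0.03],"rotation": [0,0,0]},
  {"gripper": 1,"offset": [0,0,0.017],"rotation": [0,0,0]},
  {"gripper": 1,"offset": [0,0,0.005],"rotation": [0,0,0]},
  {"gripper": 1,"offset": [0,0,0],"rotation": [0,0,0]},
  {"gripper": 0,"offset": [0,0,0],"rotation": [0,0,0]},
  {"gripper": 0,"offset": [0,0,0],"rotation": [0,0,0]},
  {"gripper": 0,"offset": [0,0,0],"rotation": [0,0,0]},
  {"gripper": 0,"offset": [0,0,0],"rotation": [0,0,0]},
  {"gripper": 0,"offset": [0,0,0],"rotation": [0,0,0]},
  {"gripper": 0,"offset": [0,0,0],"rotation": [0,0,0]},
  {"gripper": 0,"offset": [0,0,0],"rotation": [0,0,0]},
], newtons=50)

```text
clock: 9.25
position: [0.4295, -0.0569, 0.0375]
ee_rot: [0.011, 1.0, 0.0, 0.001]
ft_force: [-2.6, -0.9, 9.0]
grip_width: 0.642
grasp_force: 51.1
```

Request:
jog_arm([
  {"gripper": 0,"offset": [0,0,-0.005],"rotation": [0,0,0]},
  {"gripper": 0,"offset": [0,0,-0.015],"rotation": [0,0,0]},
  {"gripper": 0,"offset": [0,0,-0.025],"rotation": [0,0,0]},
  {"gripper": 0,"offset": [0,0,-0.025],"rotation": [0,0,0]},
  {"gripper": 0,"offset": [-0.009,-0.0115,0],"rotation": [0,0,0]},
  {"gripper": 0,"offset": [-0.0145,-0.018,0],"rotation": [0,0,0]},
  {"gripper": 0,"offset": [-0.0145,-0.018,0],"rotation": [0,0,0]},
  {"gripper": 0,"offset": [-0.0145,-0.018,0],"rotation": [0,0,0]},
  {"gripper": 0,"offset": [-0.0145,-0.018,0],"rotation": [0,0,0]},
  {"gripper": 0,"offset": [-0.0145,-0.018,0],"rotation": [0,0,0]},
  {"gripper": 0,"offset": [-0.0145,-0.018,0],"rotation": [0,0,0]},
  {"gripper": 0,"offset": [-0.0145,-0.018,0],"rotation": [0,0,0]},
  {"gripper": 0,"offset": [-0.0145,-0.018,0],"rotation": [0,0,0]},
  {"gripper": 0,"offset": [-0.008,-0.009,0],"rotation": [0,0,0]},
  {"gripper": 0,"offset": [0,0,0.01],"rotation": [0,0,0]},
  {"gripper": 0,"offset": [0,0,0],"rotation": [0,0,0]},
  {"gripper": 0,"offset": [0,0,0],"rotation": [0,0,0]},
])

```text
clock: 10.95
position: [0.5572, -0.2228, 0.0957]
ee_rot: [0.011, 1.0, 0.001, -0.001]
ft_force: [0.5, -0.4, -2.6]
grip_width: 0.643
grasp_force: 53.4
```

```bash
cat >> h.py <<'E'
def carfit(im,o,ex=0):
    # refine carrier from black discs (tray face z .0085) in a wrist picture
    g=cv2.cvtColor(im,cv2.COLOR_BGR2HSV); w=cv2.inRange(g,(0,0,0),(180,255,45)); k,l,st,c=cv2.connectedComponentsWithStats(w)
    D=[car(x,y,.0085) for x in(-.04,.04) for y in(-.054,.054)]
    for i in range(1,k):
        if 150<st[i,4]<4000:
            p=wz(o,*c[i],.0085)
            d=[np.hypot(*(p[:2]-q[:2])) for q in D]; j=int(np.argmin(d))
            if d[j]<.02: print("disc",j,p,"exp",np.round(D[j],4),st[i])
E
python3 - <<'E'
from h import *
aim(.5589,-.2242,.0455)
im,o=shot("wrist","w3"); carfit(im,o)
E
```

```text
at [ 0.5572 -0.2228  0.0957] yaw x 178.78 width 0.643 off [-0.0018 -0.0014  0.0502]
disc 0 [ 0.5435 -0.2259  0.0085] exp [ 0.5589 -0.2242  0.0085] [248 194  51  17 261]
disc 1 [ 0.5626 -0.1163  0.0085] exp [ 0.5611 -0.1162  0.0085] [ 391  195   50   53 2075]
```

View pics/w3.png

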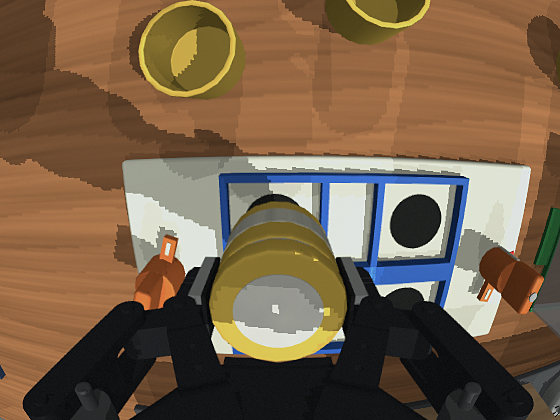

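Jar held upright over bay (-40,-54). The disc in bay (-40,+54) at (416,221) is within 1.5 mm of my carrier fit. Lowering.

Request:
jog_arm([
  {"gripper": 0,"offset": [-0.0025,-0.0015,0.01],"rotation": [0,0,0]},
  {"gripper": 0,"offset": [0,0,0.015],"rotation": [0,0,0]},
  {"gripper": 0,"offset": [0,0,0.012],"rotation": [0,0,0]},
  {"gripper": 0,"offset": [0,0,0.008],"rotation": [0,0,0]},
  {"gripper": 0,"offset": [0,0,0.003],"rotation": [0,0,0]},
  {"gripper": 0,"offset": [0,0,0.002],"rotation": [0,0,0]},
  {"gripper": 0,"offset": [0,0,0],"rotation": [0,0,0]},
  {"gripper": 0,"offset": [0,0,0],"rotation": [0,0,0]},
])

```text
clock: 11.8
position: [0.5607, -0.2258, 0.0467]
ee_rot: [0.011, 1.0, -0.0, 0.0]
ft_force: [0.0, 0.2, -2.0]
grip_width: 0.644
grasp_force: 53.5
```

Request:
jog_arm([
  {"gripper": 0,"offset": [0,0,0.001],"rotation": [0,0,0]},
  {"gripper": 0,"offset": [0,0,0.0005],"rotation": [0,0,0]},
  {"gripper": 1,"offset": [0,0,0],"rotation": [0,0,0]},
  {"gripper": 1,"offset": [0,0,0],"rotation": [0,0,0]},
  {"gripper": 1,"offset": [0,0,0],"rotation": [0,0,0]},
  {"gripper": 1,"offset": [0,0,0],"rotation": [0,0,0]},
  {"gripper": 1,"offset": [0,0,-0.02],"rotation": [0,0,0]},
  {"gripper": 1,"offset": [0,0,-0.035],"rotation": [0,0,0]},
  {"gripper": 1,"offset": [0,0,-0.035],"rotation": [0,0,0]},
  {"gripper": 1,"offset": [0.015,0.031,-0.012],"rotation": [0,0,0]},
  {"gripper": 1,"offset": [0.016,0.0315,0],"rotation": [0,0,0]},
  {"gripper": 1,"offset": [0.016,0.0315,0],"rotation": [0,0,0]},
  {"gripper": 1,"offset": [0.016,0.0315,0],"rotation": [0,0,0]},
  {"gripper": 1,"offset": [0.016,0.0315,0],"rotation": [0,0,0]},
  {"gripper": 1,"offset": [0.016,0.0315,0],"rotation": [0,0,0]},
  {"gripper": 1,"offset": [0.016,0.0315,0],"rotation": [0,0,0]},
  {"gripper": 1,"offset": [0.016,0.0315,0],"rotation": [0,0,0]},
  {"gripper": 1,"offset": [0.016,0.031,0],"rotation": [0,0,0]},
  {"gripper": 1,"offset": [0,0,0],"rotation": [0,0,0]},
  {"gripper": 1,"offset": [0,0,0],"rotation": [0,0,0]},
])

```text
clock: 13.8
position: [0.4236, 0.0603, 0.147]
ee_rot: [0.01, 1.0, 0.0, 0.0]
ft_force: [0.4, -0.2, -0.4]
grip_width: 0.999
grasp_force: 0.0
```

```bash
cat >> h.py <<'E'
def discs(f,lo=.064):
    im,o=shot("wrist",f); h=cv2.cvtColor(im,cv2.COLOR_BGR2HSV); w=cv2.inRange(h,(0,0,150),(180,40,255))
    k,l,st,c=cv2.connectedComponentsWithStats(w)
    for i in range(1,k):
        if 300<st[i,4]<4000 and abs(st[i,2]-st[i,3])<16: print("lid?",c[i].round(),wz(o,*c[i],lo))
E
python3 - <<'E'
from h import *
aim(.4225,.06,.037)
discs("w4"); im,_=shot("scene","s4"); b,_=shot("side","s4d")
cv2.imwrite("pics/s4c.png",np.hstack([cv2.resize(im[120:340,130:400],None,fx=1.48,fy=1.48),cv2.resize(b[130:350,180:450],None,fx=1.48,fy=1.48)]))
E
```

```text
at [0.4236 0.0603 0.147 ] yaw x 178.83 width 0.999 off [ 0.0012 -0.0003  0.11  ]
lid? [510.  10.] [0.2548 0.2491 0.064 ]
lid? [422. 186.] [0.4008 0.1674 0.064 ]
lid? [275. 218.] [0.4228 0.0597 0.064 ]
lid? [ 23. 340.] [ 0.5694 -0.2373  0.064 ]
```

View pics/s4c.png

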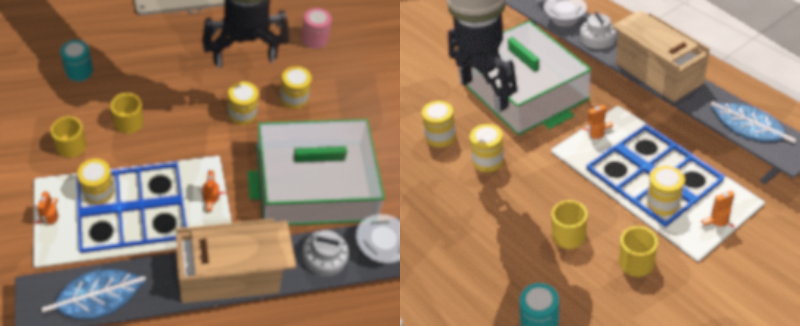

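First jar sits in bay at scene-crop (95,180), and both open jars stand on the counter. Next, jar 2.

Request:
jog_arm([
  {"gripper": 1,"offset": [0.001,-0.0005,0.025],"rotation": [0,0,0]},
  {"gripper": 1,"offset": [0,0,0.035],"rotation": [0,0,0]},
  {"gripper": 1,"offset": [0,0,0.03],"rotation": [0,0,0]},
  {"gripper": 1,"offset": [0,0,0.015],"rotation": [0,0,0]},
  {"gripper": 1,"offset": [0,0,0.005],"rotation": [0,0,0]},
  {"gripper": 1,"offset": [0,0,0],"rotation": [0,0,0]},
  {"gripper": 0,"offset": [0,0,0],"rotation": [0,0,0]},
  {"gripper": 0,"offset": [0,0,0],"rotation": [0,0,0]},
  {"gripper": 0,"offset": [0,0,0],"rotation": [0,0,0]},
  {"gripper": 0,"offset": [0,0,0],"rotation": [0,0,0]},
  {"gripper": 0,"offset": [0,0,0],"rotation": [0,0,0]},
  {"gripper": 0,"offset": [0,0,0],"rotation": [0,0,0]},
  {"gripper": 0,"offset": [0,0,0],"rotation": [0,0,0]},
])

```text
clock: 15.25
position: [0.4234, 0.0596, 0.0379]
ee_rot: [0.011, 1.0, 0.001, 0.001]
ft_force: [-1.8, -0.8, 7.1]
grip_width: 0.641
grasp_force: 51.5
```

Request:
jog_arm([
  {"gripper": 0,"offset": [0,0,-0.005],"rotation": [0,0,0]},
  {"gripper": 0,"offset": [0,0,-0.015],"rotation": [0,0,0]},
  {"gripper": 0,"offset": [0,0,-0.02],"rotation": [0,0,0]},
  {"gripper": 0,"offset": [0,0,-0.02],"rotation": [0,0,0]},
  {"gripper": 0,"offset": [-0.008,-0.01,0],"rotation": [0,0,0]},
  {"gripper": 0,"offset": [-0.016,-0.0195,0],"rotation": [0,0,0]},
  {"gripper": 0,"offset": [-0.016,-0.0195,0],"rotation": [0,0,0]},
  {"gripper": 0,"offset": [-0.016,-0.0195,0],"rotation": [0,0,0]},
  {"gripper": 0,"offset": [-0.016,-0.0195,0],"rotation": [0,0,0]},
  {"gripper": 0,"offset": [-0.016,-0.0195,0],"rotation": [0,0,0]},
  {"gripper": 0,"offset": [-0.016,-0.0195,0],"rotation": [0,0,0]},
  {"gripper": 0,"offset": [-0.016,-0.0195,0],"rotation": [0,0,0]},
  {"gripper": 0,"offset": [-0.016,-0.0195,0],"rotation": [0,0,0]},
  {"gripper": 0,"offset": [-0.007,-0.008,0],"rotation": [0,0,0]},
  {"gripper": 0,"offset": [0,0,0],"rotation": [0,0,0]},
  {"gripper": 0,"offset": [0,0,0],"rotation": [0,0,0]},
])

```text
clock: 16.85
position: [0.5613, -0.1167, 0.0967]
ee_rot: [0.011, 1.0, 0.0, -0.0]
ft_force: [-0.0, 1.0, -1.8]
grip_width: 0.644
grasp_force: 53.3
```

Request:
jog_arm([
  {"gripper": 0,"offset": [0,0,0.01],"rotation": [0,0,0]},
  {"gripper": 0,"offset": [0,0.0005,0.015],"rotation": [0,0,0]},
  {"gripper": 0,"offset": [0,0,0.014],"rotation": [0,0,0]},
  {"gripper": 0,"offset": [0,0,0.008],"rotation": [0,0,0]},
  {"gripper": 0,"offset": [0,0,0.003],"rotation": [0,0,0]},
  {"gripper": 0,"offset": [0,0,0.001],"rotation": [0,0,0]},
  {"gripper": 0,"offset": [0,0,0],"rotation": [0,0,0]},
])

```text
clock: 17.55
position: [0.5613, -0.1169, 0.0461]
ee_rot: [0.011, 1.0, 0.001, -0.001]
ft_force: [-4.5, 1.2, 7.0]
grip_width: 0.643
grasp_force: 54.1
```

Request:
jog_arm([
  {"gripper": 1,"offset": [0,0,0],"rotation": [0,0,0]},
  {"gripper": 1,"offset": [0,0,0],"rotation": [0,0,0]},
  {"gripper": 1,"offset": [0,0,0],"rotation": [0,0,0]},
  {"gripper": 1,"offset": [0,0,0],"rotation": [0,0,0]},
  {"gripper": 1,"offset": [0,0,-0.02],"rotation": [0,0,0]},
  {"gripper": 1,"offset": [0,0,-0.035],"rotation": [0,0,0]},
  {"gripper": 1,"offset": [0,0,-0.035],"rotation": [0,0,0]},
  {"gripper": 1,"offset": [0.018,0.031,-0.01],"rotation": [0,0,0]},
  {"gripper": 1,"offset": [0.0185,0.0315,0],"rotation": [0,0,0]},
  {"gripper": 1,"offset": [0.0185,0.0315,0],"rotation": [0,0,0]},
  {"gripper": 1,"offset": [0.0185,0.0315,0],"rotation": [0,0,0]},
  {"gripper": 1,"offset": [0.0185,0.0315,0],"rotation": [0,0,0]},
  {"gripper": 1,"offset": [0.0185,0.0315,0],"rotation": [0,0,0]},
  {"gripper": 1,"offset": [0.0185,0.031,0],"rotation": [0,0,0]},
  {"gripper": 1,"offset": [0.0185,0.031,0],"rotation": [0,0,0]},
  {"gripper": 1,"offset": [0.0185,0.031,0],"rotation": [0,0,0]},
  {"gripper": 1,"offset": [0,0,0],"rotation": [0,0,0]},
  {"gripper": 1,"offset": [0,0,0],"rotation": [0,0,0]},
])

```text
clock: 19.35
position: [0.4019, 0.1682, 0.1459]
ee_rot: [0.01, 1.0, 0.0, 0.0]
ft_force: [0.4, -0.5, -0.1]
grip_width: 1.004
grasp_force: 0.0
```

```bash
python3 - <<'E'
from h import *
aim(.4006,.168,.0375)
discs("w5")
E
```

```text
at [0.4019 0.1682 0.1459] yaw x 178.83 width 1.004 off [ 0.0013 -0.0003  0.1084]
lid? [274. 219.] [0.4009 0.1671 0.064 ]
lid? [ 30. 355.] [ 0.5696 -0.1297  0.064 ]
lid? [131. 390.] [0.5945 0.0076 0.064 ]
```

Request:
jog_arm([
  {"gripper": 1,"offset": [0.001,-0.001,0.025],"rotation": [0,0,0]},
  {"gripper": 1,"offset": [0,0,0.035],"rotation": [0,0,0]},
  {"gripper": 1,"offset": [0,0,0.03],"rotation": [0,0,0]},
  {"gripper": 1,"offset": [0,0,0.014],"rotation": [0,0,0]},
  {"gripper": 1,"offset": [0,0,0.004],"rotation": [0,0,0]},
  {"gripper": 1,"offset": [0,0,0],"rotation": [0,0,0]},
  {"gripper": 0,"offset": [0,0,0],"rotation": [0,0,0]},
  {"gripper": 0,"offset": [0,0,0],"rotation": [0,0,0]},
  {"gripper": 0,"offset": [0,0,0],"rotation": [0,0,0]},
  {"gripper": 0,"offset": [0,0,0],"rotation": [0,0,0]},
  {"gripper": 0,"offset": [0,0,0],"rotation": [0,0,0]},
  {"gripper": 0,"offset": [0,0,0],"rotation": [0,0,0]},
  {"gripper": 0,"offset": [0,0,0],"rotation": [0,0,0]},
])

```text
clock: 20.7
position: [0.4018, 0.1673, 0.0389]
ee_rot: [0.011, 1.0, 0.001, 0.001]
ft_force: [-0.6, -1.7, 7.1]
grip_width: 0.644
grasp_force: 51.6
```

Request:
jog_arm([
  {"gripper": 0,"offset": [0,0,-0.005],"rotation": [0,0,0]},
  {"gripper": 0,"offset": [0,0,-0.02],"rotation": [0,0,0]},
  {"gripper": 0,"offset": [0,0,-0.03],"rotation": [0,0,0]},
  {"gripper": 0,"offset": [0,0,-0.03],"rotation": [0,0,0]},
  {"gripper": 0,"offset": [-0.009,-0.01,-0.005],"rotation": [0,0,0]},
  {"gripper": 0,"offset": [-0.0175,-0.02,0],"rotation": [0,0,0]},
  {"gripper": 0,"offset": [-0.0175,-0.02,0],"rotation": [0,0,0]},
  {"gripper": 0,"offset": [-0.0175,-0.02,0],"rotation": [0,0,0]},
  {"gripper": 0,"offset": [-0.0175,-0.02,0],"rotation": [0,0,0]},
  {"gripper": 0,"offset": [-0.0175,-0.02,0],"rotation": [0,0,0]},
  {"gripper": 0,"offset": [-0.0175,-0.02,0],"rotation": [0,0,0]},
  {"gripper": 0,"offset": [-0.0175,-0.02,0],"rotation": [0,0,0]},
  {"gripper": 0,"offset": [-0.0175,-0.02,0],"rotation": [0,0,0]},
  {"gripper": 0,"offset": [-0.0175,-0.02,0],"rotation": [0,0,0]},
  {"gripper": 0,"offset": [-0.0175,-0.02,0],"rotation": [0,0,0]},
  {"gripper": 0,"offset": [-0.0175,-0.02,0],"rotation": [0,0,0]},
  {"gripper": 0,"offset": [-0.0175,-0.02,0],"rotation": [0,0,0]},
  {"gripper": 0,"offset": [-0.0175,-0.02,0],"rotation": [0,0,0]},
  {"gripper": 0,"offset": [-0.0095,-0.01,0],"rotation": [0,0,0]},
  {"gripper": 0,"offset": [0,0,0],"rotation": [0,0,0]},
])

```text
clock: 22.7
position: [0.6411, -0.1204, 0.1279]
ee_rot: [0.012, 1.0, -0.001, 0.0]
ft_force: [-0.4, -0.2, -2.1]
grip_width: 0.641
grasp_force: 53.4
```

```bash
python3 - <<'E'
from h import *
aim(.6415,-.1178,.0465)
im,o=shot("wrist","w6"); carfit(im,o)
cv2.imwrite("pics/w6c.png",im)
E
```

```text
at [ 0.6411 -0.1204  0.1279] yaw x 178.61 width 0.641 off [-0.0003  0.0027  0.0814]
disc 3 [ 0.6308 -0.1162  0.0085] exp [ 0.6411 -0.1178  0.0085] [255 181  52  26 766]
disc 2 [ 0.6402 -0.225   0.0085] exp [ 0.6389 -0.2258  0.0085] [ 131  183   46   48 1713]
```

View pics/w6c.png

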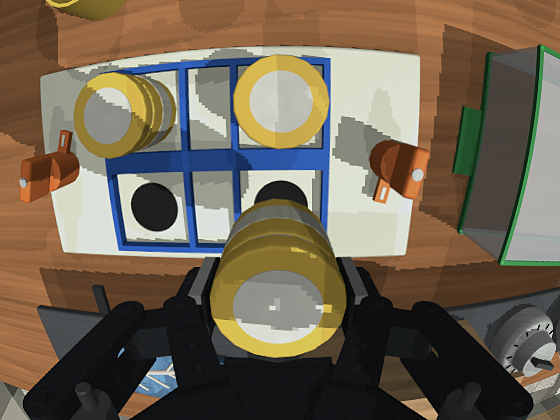

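Jar 3 is upright above bay (+40,+54). Disc 2 at (155,205) puts the carrier about 1 mm further in x. Lowering.

Request:
jog_arm([
  {"gripper": 0,"offset": [-0.001,0.003,0.02],"rotation": [0,0,0]},
  {"gripper": 0,"offset": [0,0,0.025],"rotation": [0,0,0]},
  {"gripper": 0,"offset": [0,0,0.02],"rotation": [0,0,0]},
  {"gripper": 0,"offset": [0,0,0.01],"rotation": [0,0,0]},
  {"gripper": 0,"offset": [0,0,0.004],"rotation": [0,0,0]},
  {"gripper": 0,"offset": [0,0,0.0015],"rotation": [0,0,0]},
  {"gripper": 0,"offset": [0,0,0.001],"rotation": [0,0,0]},
  {"gripper": 0,"offset": [0,0,0],"rotation": [0,0,0]},
])

```text
clock: 23.55
position: [0.6416, -0.1154, 0.0472]
ee_rot: [0.011, 1.0, 0.0, -0.0]
ft_force: [-3.6, -2.3, 4.8]
grip_width: 0.641
grasp_force: 57.3
```

Request:
jog_arm([
  {"gripper": 1,"offset": [0,0,0],"rotation": [0,0,0]},
  {"gripper": 1,"offset": [0,0,0],"rotation": [0,0,0]},
  {"gripper": 1,"offset": [0,0,0],"rotation": [0,0,0]},
  {"gripper": 1,"offset": [0,0,0],"rotation": [0,0,0]},
  {"gripper": 1,"offset": [0,0,-0.02],"rotation": [0,0,0]},
  {"gripper": 1,"offset": [0,0,-0.035],"rotation": [0,0,0]},
  {"gripper": 1,"offset": [0,0,-0.035],"rotation": [0,0,0]},
  {"gripper": 0.5,"offset": [0,0.01,-0.015],"rotation": [0,0,0]},
  {"gripper": 0.5,"offset": [0.01,0.025,0],"rotation": [0,0,0]},
  {"gripper": 0.5,"offset": [0.015,0.025,0],"rotation": [0,0,0]},
  {"gripper": 0.5,"offset": [0.015,0.025,0],"rotation": [0,0,0]},
  {"gripper": 0.5,"offset": [0,0,0],"rotation": [0,0,0]},
  {"gripper": 0.5,"offset": [0,0,0],"rotation": [0,0,0]},
])

```text
clock: 24.85
position: [0.6035, -0.0283, 0.151]
ee_rot: [0.01, 1.0, 0.0, -0.0]
ft_force: [0.9, -0.3, -0.3]
grip_width: 0.5
grasp_force: 0.0
```

```bash
python3 - <<'E'
from h import *
im,o=shot("wrist","w7"); aim(.604,-.0305,.052)
C=[.6013,-.1705,-.0198]
b=im.copy()
for s,c in((1,0),(-1,1)):
  P=[car(0,s*.14,.07,C)]+[[car(0,s*.14,.0,C)[0]+s*.034*np.cos(a-.0198),car(0,s*.14,.0,C)[1]+s*.034*np.sin(a-.0198),.018] for a in(0,-.3,-.6,-.9,-1.3)]
  for i,p in enumerate(wpix(o,P)): cv2.circle(b,tuple(int(v) for v in p.round()),1,[(255,0,255),(0,0,0),(255,0,0),(0,255,0),(255,255,0),(0,255,255)][i],-1); print(p.round())
cv2.imwrite("pics/w7c.png",cv2.resize(b[100:330,40:360],None,fx=2.4,fy=2.4,interpolation=cv2.INTER_CUBIC))
E
```

```text
at [ 0.6037 -0.0295  0.1511] yaw x 178.76 width 0.5 off [-0.0003 -0.001   0.0991]
[273. 221.]
[274. 238.]
[263. 236.]
[252. 231.]
[243. 224.]
[236. 211.]
[-13. 218.]
[ 13. 172.]
[ 19. 173.]
[ 25. 177.]
[ 31. 183.]
[ 37. 194.]
```

View pics/w7c.png

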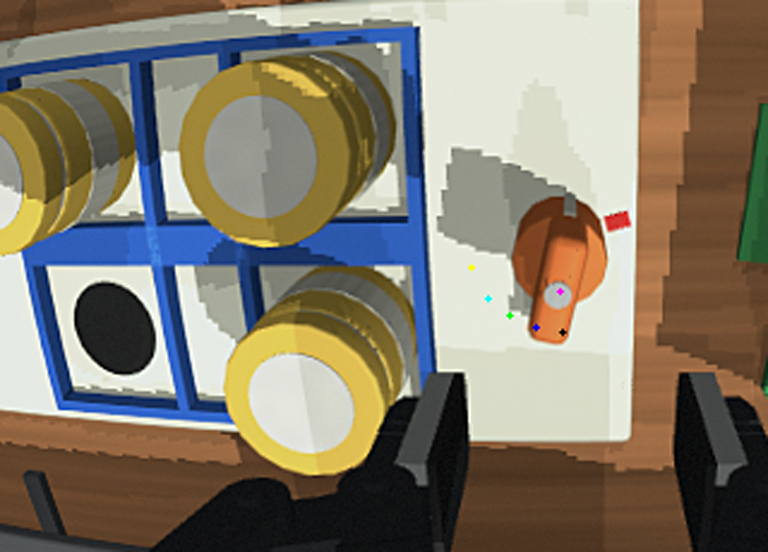

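Left collar: wing axis is tilted ~13° from +x (joint ≈0.2), and the screw at (558,295) matches my predicted axis. I'll turn it fully out to the stop.

Request:
jog_arm([
  {"gripper": 0.5,"offset": [0,-0.001,0.02],"rotation": [0,0,6]},
  {"gripper": 0.5,"offset": [0,0,0.03],"rotation": [0,0,6]},
  {"gripper": 0.5,"offset": [0,0,0.03],"rotation": [0,0,0]},
  {"gripper": 0.5,"offset": [0,0,0.017],"rotation": [0,0,0]},
  {"gripper": 0.5,"offset": [0,0,0.002],"rotation": [0,0,0]},
  {"gripper": 0.2,"offset": [0,0,0],"rotation": [0,0,0]},
  {"gripper": 0,"offset": [0,0,0],"rotation": [0,0,0]},
  {"gripper": 0,"offset": [0,0,0],"rotation": [0,0,0]},
  {"gripper": 0,"offset": [0,0,0],"rotation": [0,0,0]},
  {"gripper": 0,"offset": [0,0,0],"rotation": [0,0,0]},
  {"gripper": 0,"offset": [0,0,0],"rotation": [0,0,0]},
], newtons=30)

```text
clock: 26.0
position: [0.6046, -0.0318, 0.0539]
ee_rot: [0.116, 0.993, -0.0, 0.001]
ft_force: [-1.1, -4.2, 7.6]
grip_width: 0.134
grasp_force: 34.1
```

Request:
jog_arm([
  {"gripper": 0,"offset": [0,0,0],"rotation": [0,0,-5]},
  {"gripper": 0,"offset": [0,0,0],"rotation": [0,0,-5]},
  {"gripper": 0,"offset": [0,0,0],"rotation": [0,0,-3]},
  {"gripper": 0,"offset": [0,0,0],"rotation": [0,0,0]},
])

```text
clock: 26.4
position: [0.6045, -0.0317, 0.0539]
ee_rot: [0.002, 1.0, -0.0, 0.001]
ft_force: [-2.1, -3.8, 7.0]
grip_width: 0.134
grasp_force: 34.4
```

Request:
jog_arm([
  {"gripper": 0.5,"offset": [0,0,0],"rotation": [0,0,0]},
  {"gripper": 0.5,"offset": [0,0,0],"rotation": [0,0,0]},
  {"gripper": 0.5,"offset": [0,0,0],"rotation": [0,0,0]},
  {"gripper": 0.5,"offset": [0,0,-0.02],"rotation": [0,0,0]},
  {"gripper": 0.5,"offset": [0,0,-0.04],"rotation": [0,0,0]},
  {"gripper": 0.5,"offset": [0,0,-0.04],"rotation": [0,0,0]},
  {"gripper": 0.5,"offset": [0,-0.03,0],"rotation": [0,0,0]},
  {"gripper": 0.5,"offset": [0,-0.036,0],"rotation": [0,0,0]},
  {"gripper": 0.5,"offset": [0.001,-0.036,0],"rotation": [0,0,0]},
  {"gripper": 0.5,"offset": [0.001,-0.036,0],"rotation": [0,0,0]},
  {"gripper": 0.5,"offset": [0.001,-0.036,0],"rotation": [0,0,0]},
  {"gripper": 0.5,"offset": [0.001,-0.036,0],"rotation": [0,0,0]},
  {"gripper": 0.5,"offset": [0.001,-0.036,0],"rotation": [0,0,0]},
  {"gripper": 0.5,"offset": [0.001,-0.03,0],"rotation": [0,0,0]},
  {"gripper": 0.5,"offset": [0,0,0],"rotation": [0,0,0]},
  {"gripper": 0.5,"offset": [0,0,0],"rotation": [0,0,0]},
])

```text
clock: 28.0
position: [0.5963, -0.3067, 0.152]
ee_rot: [0.003, 1.0, 0.0, -0.0]
ft_force: [0.1, 0.6, 0.4]
grip_width: 0.499
grasp_force: 0.0
```

```bash
python3 - <<'E'
from h import *
im,o=shot("wrist","w8"); aim(.5985,-.3105,.052)
im2,_=shot("scene","s8"); im3,_=shot("side","s8d")
cv2.imwrite("pics/w8c.png",np.hstack([im[100:400,140:500],cv2.resize(im2[150:300,140:360],None,fx=2,fy=2,interpolation=cv2.INTER_CUBIC)]))
E
```

```text
at [ 0.5968 -0.3055  0.1519] yaw x 179.78 width 0.5 off [-0.0017 -0.0051  0.0999]
```

View pics/w8c.png

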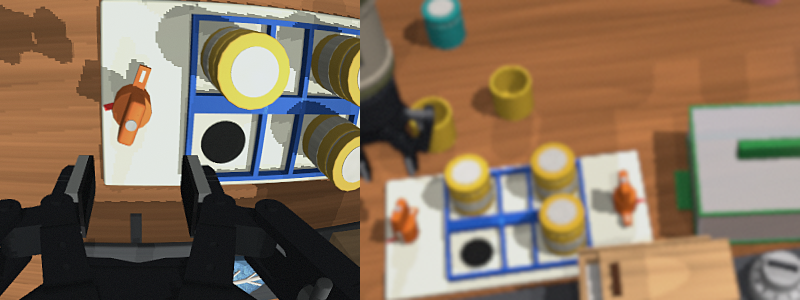

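```bash
python3 - <<'E'
from h import *
def screw(f,u0,v0,pos,q):
    im=cv2.imread(f"pics/{f}.png"); h=cv2.cvtColor(im,cv2.COLOR_BGR2HSV); m=cv2.inRange(h,(0,0,120),(180,60,255)); z=np.zeros_like(m); z[v0-9:v0+9,u0-9:u0+9]=m[v0-9:v0+9,u0-9:u0+9]
    M=cv2.moments(z,True); u,v=M['m10']/M['m00'],M['m01']/M['m00']; o=dict(position=np.array(pos),ee_rot=q); print(f,M['m00'],round(u,1),round(v,1),wz(o,u,v,.071))
screw("w7",272,223,[.6037,-.0295,.1511],[.0108,.99994,0,0])
screw("w8",271,226,[.5968,-.3055,.1519],[.0019,1,0,0])
E
```

```text
w7 104.0 272.5 223.1 [ 0.6052 -0.032   0.071 ]
w8 114.0 271.8 226.1 [ 0.6009 -0.3086  0.071 ]
```

Request:
jog_arm([
  {"gripper": 0.5,"offset": [-0.0035,-0.0045,0.01],"rotation": [0,0,0]},
  {"gripper": 0.5,"offset": [0,0,0.02],"rotation": [0,0,6.5]},
  {"gripper": 0.5,"offset": [0,0,0.03],"rotation": [0,0,6]},
  {"gripper": 0.5,"offset": [0,0,0.025],"rotation": [0,0,0]},
  {"gripper": 0.5,"offset": [0,0,0.013],"rotation": [0,0,0]},
  {"gripper": 0.5,"offset": [0,0,0.001],"rotation": [0,0,0]},
  {"gripper": 0.2,"offset": [0,0,0],"rotation": [0,0,0]},
  {"gripper": 0,"offset": [0,0,0],"rotation": [0,0,0]},
  {"gripper": 0,"offset": [0,0,0],"rotation": [0,0,0]},
  {"gripper": 0,"offset": [0,0,0],"rotation": [0,0,0]},
  {"gripper": 0,"offset": [0,0,0],"rotation": [0,0,0]},
  {"gripper": 0,"offset": [0,0,0],"rotation": [0,0,0]},
])

```text
clock: 29.35
position: [0.6008, -0.3122, 0.0549]
ee_rot: [0.111, 0.994, -0.001, 0.001]
ft_force: [0.4, -3.7, 6.6]
grip_width: 0.132
grasp_force: 36.1
```

Request:
jog_arm([
  {"gripper": 0,"offset": [0,0,0],"rotation": [0,0,-5]},
  {"gripper": 0,"offset": [0,0,0],"rotation": [0,0,-5]},
  {"gripper": 0,"offset": [0,0,0],"rotation": [0,0,-3]},
  {"gripper": 0,"offset": [0,0,0],"rotation": [0,0,0]},
])

```text
clock: 29.75
position: [0.6008, -0.3118, 0.0549]
ee_rot: [-0.003, 1.0, -0.0, 0.001]
ft_force: [0.5, -2.3, 6.2]
grip_width: 0.137
grasp_force: 38.1
```

Request:
jog_arm([
  {"gripper": 0.5,"offset": [0,0,0],"rotation": [0,0,0]},
  {"gripper": 0.5,"offset": [0,0,0],"rotation": [0,0,0]},
  {"gripper": 0.5,"offset": [0,0,0],"rotation": [0,0,0]},
  {"gripper": 0.5,"offset": [0,0,-0.02],"rotation": [0,0,0]},
  {"gripper": 0.5,"offset": [0,0,-0.04],"rotation": [0,0,0]},
  {"gripper": 0.7,"offset": [0,0,-0.045],"rotation": [0,0,0]},
  {"gripper": 0.7,"offset": [0,0.025,-0.04],"rotation": [0,0,0]},
  {"gripper": 0.7,"offset": [0,0.039,0],"rotation": [0,0,0]},
  {"gripper": 0.7,"offset": [0,0.039,0],"rotation": [0,0,0]},
  {"gripper": 0.7,"offset": [0,0.039,0],"rotation": [0,0,0]},
  {"gripper": 0.7,"offset": [0,0.039,0],"rotation": [0,0,0]},
  {"gripper": 0.7,"offset": [0,0.039,0],"rotation": [0,0,0]},
  {"gripper": 0.7,"offset": [0,0.039,0],"rotation": [0,0,0]},
  {"gripper": 0.7,"offset": [0,0.039,0],"rotation": [0,0,0]},
  {"gripper": 0.7,"offset": [0,0.039,0],"rotation": [0,0,0]},
  {"gripper": 0.7,"offset": [0,0.039,0],"rotation": [0,0,0]},
  {"gripper": 0.7,"offset": [0,0.039,0],"rotation": [0,0,0]},
  {"gripper": 0.7,"offset": [0,0.039,0],"rotation": [0,0,0]},
  {"gripper": 0.7,"offset": [0,0.02,0],"rotation": [0,0,0]},
  {"gripper": 0.7,"offset": [0,0,0],"rotation": [0,0,0]},
])

```text
clock: 31.75
position: [0.5969, 0.1676, 0.1976]
ee_rot: [-0.005, 1.0, 0.001, -0.001]
ft_force: [0.3, -0.0, -1.0]
grip_width: 0.701
grasp_force: 0.0
```

Request:
jog_arm([
  {"gripper": 0.7,"offset": [0,0,0],"rotation": [0,0,8]},
  {"gripper": 0.7,"offset": [0,0,0],"rotation": [0,0,8]},
  {"gripper": 0.7,"offset": [0,0,0],"rotation": [0,0,8]},
  {"gripper": 0.7,"offset": [0,0,0],"rotation": [0,0,8]},
  {"gripper": 0.7,"offset": [0,0,0],"rotation": [0,0,8]},
  {"gripper": 0.7,"offset": [0,0,0],"rotation": [0,0,8]},
  {"gripper": 0.7,"offset": [0,0,0],"rotation": [0,0,8]},
  {"gripper": 0.7,"offset": [0,0,0],"rotation": [0,0,8]},
  {"gripper": 0.7,"offset": [0,0,0],"rotation": [0,0,8]},
  {"gripper": 0.7,"offset": [0,0,0],"rotation": [0,0,8]},
  {"gripper": 0.7,"offset": [0,0,0],"rotation": [0,0,8]},
  {"gripper": 0.7,"offset": [0,0,0],"rotation": [0,0,8]},
  {"gripper": 0.7,"offset": [0,0,0],"rotation": [0,0,2]},
  {"gripper": 0.7,"offset": [0,0,0],"rotation": [0,0,0]},
  {"gripper": 0.7,"offset": [0,0,0],"rotation": [0,0,0]},
])

```text
clock: 33.25
position: [0.5979, 0.1623, 0.1983]
ee_rot: [0.753, 0.658, -0.0, -0.0]
ft_force: [0.1, 0.2, -0.2]
grip_width: 0.704
grasp_force: 0.0
```

```bash
python3 - <<'E'
from h import *
im,o=shot("wrist","w9"); aim(.6,.1588,.088); print(o["joint_pos"].round(2))
b=im.copy(); C=[.6001,.1588,-.1324]
P=[car(x,y,.103,C) for x in(-.007,.007) for y in(-.045,.045)]
print(wpix(o,P).round(1).tolist())
for p in wpix(o,P): cv2.circle(b,tuple(int(v) for v in p.round()),2,(255,0,255),-1)
h=cv2.cvtColor(im,cv2.COLOR_BGR2HSV); m=cv2.inRange(h,(50,150,90),(75,255,255)); k,l,st,c=cv2.connectedComponentsWithStats(m)
for i in range(1,k):
    if st[i,4]>150: print(st[i],c[i].round(1),cv2.minAreaRect(np.argwhere(l==i)[:,::-1].astype(np.float32)))
cv2.imwrite("pics/w9c.png",b)
E
```

```text
at [0.5979 0.1624 0.1983] yaw x 82.28 width 0.702 off [-0.0033  0.0025  0.1103]
[-0.96  0.44  0.82  1.57 -0.33  1.28 -0.22]
[[271.9, 273.3], [270.8, 160.3], [289.5, 273.2], [290.6, 160.2]]
[174  89  60 179 686] [184.4 166.5] ((184.89100646972656, 171.83633422851562), (56.34980392456055, 183.11207580566406), 13.041891098022461)
[371 133  14 139 393] [377.5 211.1] ((378.1600036621094, 202.08786010742188), (4.774198055267334, 138.2100067138672), 4.332313537597656)
[273 161  18 111 496] [280.6 229.9] ((281.4142150878906, 215.9813995361328), (110.17467498779297, 16.61698341369629), 89.24615478515625)
```

View pics/w9c.png

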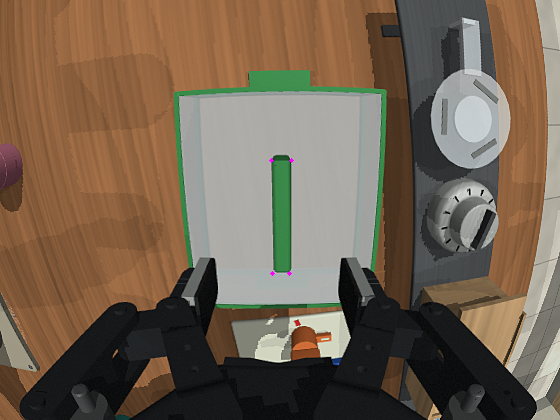

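Handle matches the estimate: rib at (282,160)–(282,272). Descend and grip.

Request:
jog_arm([
  {"gripper": 0.7,"offset": [-0.003,0.0025,0.02],"rotation": [0,0,0]},
  {"gripper": 0.7,"offset": [0,0,0.035],"rotation": [0,0,0]},
  {"gripper": 0.7,"offset": [0,0,0.03],"rotation": [0,0,0]},
  {"gripper": 0.7,"offset": [0,0,0.018],"rotation": [0,0,0]},
  {"gripper": 0.5,"offset": [0,0,0.006],"rotation": [0,0,0]},
  {"gripper": 0,"offset": [0,0,0],"rotation": [0,0,0]},
  {"gripper": 0,"offset": [0,0,0],"rotation": [0,0,0]},
  {"gripper": 0,"offset": [0,0,0],"rotation": [0,0,0]},
  {"gripper": 0,"offset": [0,0,0],"rotation": [0,0,0]},
  {"gripper": 0,"offset": [0,0,0],"rotation": [0,0,0]},
  {"gripper": 0,"offset": [0,0,0],"rotation": [0,0,0]},
], newtons=70)

```text
clock: 34.4
position: [0.6009, 0.1597, 0.0907]
ee_rot: [0.753, 0.658, 0.001, 0.0]
ft_force: [-0.6, -0.6, 6.2]
grip_width: 0.145
grasp_force: 69.4
```

Request:
jog_arm([
  {"gripper": 0,"offset": [0,0,-0.005],"rotation": [0,0,0]},
  {"gripper": 0,"offset": [0,0,-0.015],"rotation": [0,0,0]},
  {"gripper": 0,"offset": [0,0,-0.025],"rotation": [0,0,0]},
  {"gripper": 0,"offset": [0,0,-0.03],"rotation": [0,0,0]},
  {"gripper": 0,"offset": [0,0,-0.025],"rotation": [0,0,0]},
  {"gripper": 0,"offset": [0,0,0],"rotation": [0,0,-3.4]},
  {"gripper": 0,"offset": [0,0,0],"rotation": [0,0,-3.3]},
  {"gripper": 0,"offset": [0,0,0],"rotation": [0,0,0]},
  {"gripper": 0,"offset": [0,0,0],"rotation": [0,0,0]},
])

```text
clock: 35.3
position: [0.6, 0.1596, 0.1898]
ee_rot: [0.714, 0.7, 0.0, -0.0]
ft_force: [0.3, -0.7, -2.3]
grip_width: 0.145
grasp_force: 68.4
```

Request:
jog_arm([
  {"gripper": 0,"offset": [-0.01,0.0005,0],"rotation": [0,0,0]},
  {"gripper": 0,"offset": [-0.02,0.0005,0],"rotation": [0,0,0]},
  {"gripper": 0,"offset": [-0.02,0.0005,0],"rotation": [0,0,0]},
  {"gripper": 0,"offset": [-0.02,0.0005,0],"rotation": [0,0,0]},
  {"gripper": 0,"offset": [-0.02,0.0005,0],"rotation": [0,0,0]},
  {"gripper": 0,"offset": [-0.02,0.0005,0],"rotation": [0,0,0]},
  {"gripper": 0,"offset": [-0.02,0.0005,0],"rotation": [0,0,0]},
  {"gripper": 0,"offset": [-0.02,0.0005,0],"rotation": [0,0,0]},
  {"gripper": 0,"offset": [-0.02,0.0005,0],"rotation": [0,0,0]},
  {"gripper": 0,"offset": [-0.02,0.0005,0],"rotation": [0,0,0]},
  {"gripper": 0,"offset": [-0.02,0.0005,0],"rotation": [0,0,0]},
  {"gripper": 0,"offset": [-0.02,0.0005,0],"rotation": [0,0,0]},
  {"gripper": 0,"offset": [-0.02,0.0005,0],"rotation": [0,0,0]},
  {"gripper": 0,"offset": [-0.02,0.0005,0],"rotation": [0,0,0]},
  {"gripper": 0,"offset": [-0.02,0.0005,0],"rotation": [0,0,0]},
  {"gripper": 0,"offset": [-0.02,0.0005,0],"rotation": [0,0,0]},
  {"gripper": 0,"offset": [-0.02,0.0005,0],"rotation": [0,0,0]},
  {"gripper": 0,"offset": [0,0,0],"rotation": [0,0,0]},
  {"gripper": 0,"offset": [0,0,0],"rotation": [0,0,0]},
  {"gripper": 0,"offset": [0,0,0],"rotation": [0,0,0]},
])

```text
clock: 37.3
position: [0.6024, -0.1697, 0.1891]
ee_rot: [0.713, 0.701, 0.0, -0.0]
ft_force: [0.8, -0.8, -1.7]
grip_width: 0.15
grasp_force: 68.4
```

```bash
python3 - <<'E'
from h import *
aim(.602,-.170,.0985)
a,_=shot("scene","s10"); b,_=shot("side","s10d"); 
c=np.hstack([cv2.resize(a[120:320,130:330],None,fx=2,fy=2,interpolation=cv2.INTER_CUBIC),cv2.resize(b[130:330,230:430],None,fx=2,fy=2,interpolation=cv2.INTER_CUBIC)])
cv2.imwrite("pics/s10c.png",c)
E
```

```text
at [ 0.6024 -0.1697  0.1891] yaw x 88.97 width 0.15 off [-0.0004 -0.0004  0.0906]
```

View pics/s10c.png

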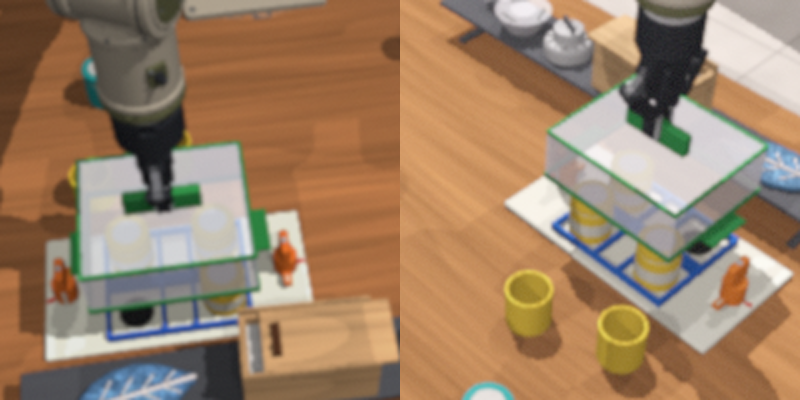

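Cover is level above the tray, both collars open, three jars below it (scene crop (125,240), (213,235), (222,290)). Lowering.

Request:
jog_arm([
  {"gripper": 0,"offset": [0,0,0.01],"rotation": [0,0,0]},
  {"gripper": 0,"offset": [0,0,0.015],"rotation": [0,0,0]},
  {"gripper": 0,"offset": [0,0,0.015],"rotation": [0,0,0]},
  {"gripper": 0,"offset": [0,0,0.012],"rotation": [0,0,0]},
  {"gripper": 0,"offset": [0,0,0.01],"rotation": [0,0,0]},
  {"gripper": 0,"offset": [0,0,0.007],"rotation": [0,0,0]},
  {"gripper": 0,"offset": [0,0,0.003],"rotation": [0,0,0]},
  {"gripper": 0,"offset": [0,0,0],"rotation": [0,0,0]},
  {"gripper": 0,"offset": [0,0,0],"rotation": [0,0,0]},
])

```text
clock: 38.3
position: [0.6027, -0.1706, 0.1177]
ee_rot: [0.714, 0.701, 0.0, 0.0]
ft_force: [0.4, -0.1, -2.4]
grip_width: 0.152
grasp_force: 68.4
```

Request:
jog_arm([
  {"gripper": 0,"offset": [0,0,0.004],"rotation": [0,0,0]},
  {"gripper": 0,"offset": [0,0,0.004],"rotation": [0,0,0]},
  {"gripper": 0,"offset": [0,0,0.003],"rotation": [0,0,0]},
  {"gripper": 0,"offset": [0,0,0.002],"rotation": [0,0,0]},
  {"gripper": 0,"offset": [0,0,0],"rotation": [0,0,0]},
])

```text
clock: 38.8
position: [0.6022, -0.1704, 0.1039]
ee_rot: [0.714, 0.701, -0.0, -0.0]
ft_force: [0.6, -0.3, -2.8]
grip_width: 0.151
grasp_force: 68.4
```

Request:
jog_arm([
  {"gripper": 0,"offset": [0,0,0.003],"rotation": [0,0,0]},
  {"gripper": 0,"offset": [0,0,0.0015],"rotation": [0,0,0]},
  {"gripper": 0,"offset": [0,0,0.001],"rotation": [0,0,0]},
  {"gripper": 0,"offset": [0,0,0],"rotation": [0,0,0]},
])

```text
clock: 39.2
position: [0.6025, -0.1705, 0.0988]
ee_rot: [0.714, 0.701, 0.0, -0.0]
ft_force: [0.2, -0.6, -1.7]
grip_width: 0.151
grasp_force: 68.4
```

Request:
jog_arm([
  {"gripper": 0,"offset": [0,0,0.001],"rotation": [0,0,0]},
  {"gripper": 0,"offset": [0,0,0.001],"rotation": [0,0,0]},
  {"gripper": 0,"offset": [0,0,0],"rotation": [0,0,0]},
])

```text
clock: 39.5
position: [0.6025, -0.1705, 0.0987]
ee_rot: [0.714, 0.701, 0.001, -0.0]
ft_force: [-9.2, 4.6, 17.6]
grip_width: 0.148
grasp_force: 71.4
```

Request:
jog_arm([
  {"gripper": 0.5,"offset": [0,0,0],"rotation": [0,0,0]},
  {"gripper": 0.5,"offset": [0,0,0],"rotation": [0,0,0]},
  {"gripper": 0.5,"offset": [0,0,0],"rotation": [0,0,0]},
  {"gripper": 0.5,"offset": [0,0,-0.015],"rotation": [0,0,0]},
  {"gripper": 0.5,"offset": [0,0,-0.03],"rotation": [0,0,0]},
  {"gripper": 0.5,"offset": [0,0,-0.03],"rotation": [0,0,0]},
  {"gripper": 0.5,"offset": [0.025,0,0],"rotation": [0,0,0]},
  {"gripper": 0.5,"offset": [0.03,0,0],"rotation": [0,0,0]},
  {"gripper": 0.5,"offset": [0.03,0,0],"rotation": [0,0,0]},
  {"gripper": 0.5,"offset": [0.03,0,0],"rotation": [0,0,0]},
  {"gripper": 0.5,"offset": [0.025,0,0],"rotation": [0,0,0]},
  {"gripper": 0.5,"offset": [0,0,0],"rotation": [0,0,0]},
], newtons=40)

```text
clock: 40.7
position: [0.6056, -0.0258, 0.1725]
ee_rot: [0.712, 0.703, 0.001, -0.0]
ft_force: [1.1, 0.5, 0.4]
grip_width: 0.503
grasp_force: 0.0
```

Request:
jog_arm([
  {"gripper": 0.45,"offset": [0,0,0],"rotation": [0,0,-8.25]},
  {"gripper": 0.45,"offset": [0,0,0],"rotation": [0,0,-8.25]},
  {"gripper": 0.45,"offset": [0,0,0],"rotation": [0,0,-8.25]},
  {"gripper": 0.45,"offset": [0,0,0],"rotation": [0,0,-8.25]},
  {"gripper": 0.45,"offset": [0,0,0],"rotation": [0,0,-8.25]},
  {"gripper": 0.45,"offset": [0,0,0],"rotation": [0,0,-8.25]},
  {"gripper": 0.45,"offset": [0,0,0],"rotation": [0,0,-8.25]},
  {"gripper": 0.45,"offset": [0,0,0],"rotation": [0,0,-8.25]},
  {"gripper": 0.45,"offset": [0,0,0],"rotation": [0,0,-8.25]},
  {"gripper": 0.45,"offset": [0,0,0],"rotation": [0,0,-8.25]},
  {"gripper": 0.45,"offset": [0,0,0],"rotation": [0,0,-8.25]},
  {"gripper": 0.45,"offset": [0,0,0],"rotation": [0,0,0]},
  {"gripper": 0.45,"offset": [0,0,0],"rotation": [0,0,0]},
])

```text
clock: 42.0
position: [0.6051, -0.0312, 0.1724]
ee_rot: [0.005, 1.0, -0.0, 0.0]
ft_force: [1.1, -0.6, 0.1]
grip_width: 0.448
grasp_force: 0.0
```

```bash
python3 - <<'E'
from h import *
aim(.6047,-.0313,.0535)
a,_=shot("scene","s11"); b,_=shot("side","s11d"); w,_=shot("wrist","w11")
c=np.hstack([cv2.resize(a[150:300,140:300],None,fx=2,fy=2,interpolation=cv2.INTER_CUBIC),w[60:360,80:440]])
cv2.imwrite("pics/s11c.png",c)
from scipy.optimize import least_squares
E
```

```text
at [ 0.6051 -0.0312  0.1724] yaw x 179.39 width 0.448 off [ 0.0005 -0.      0.1189]
```

View pics/s11c.png

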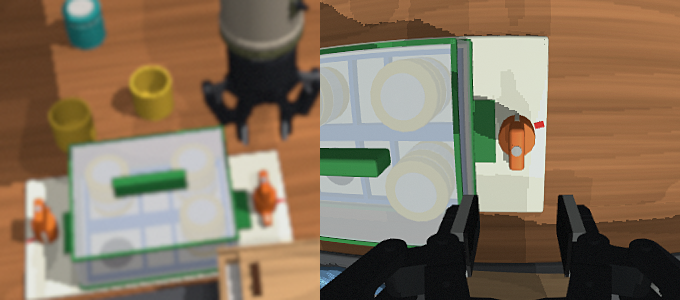

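Cover is seated and the left collar's tongue is along +x. No more pictures viewed from here. Gripping and locking the left collar.

Request:
jog_arm([
  {"gripper": 0.42,"offset": [0,0,0.02],"rotation": [0,0,0]},
  {"gripper": 0.42,"offset": [0,0,0.03],"rotation": [0,0,0]},
  {"gripper": 0.42,"offset": [0,0,0.03],"rotation": [0,0,0]},
  {"gripper": 0.42,"offset": [0,0,0.025],"rotation": [0,0,0]},
  {"gripper": 0.42,"offset": [0,0,0.013],"rotation": [0,0,0]},
  {"gripper": 0.2,"offset": [0,0,0],"rotation": [0,0,0]},
  {"gripper": 0,"offset": [0,0,0],"rotation": [0,0,0]},
  {"gripper": 0,"offset": [0,0,0],"rotation": [0,0,0]},
  {"gripper": 0,"offset": [0,0,0],"rotation": [0,0,0]},
  {"gripper": 0,"offset": [0,0,0],"rotation": [0,0,0]},
])

```text
clock: 43.15
position: [0.6051, -0.0316, 0.0544]
ee_rot: [0.003, 1.0, -0.0, 0.0]
ft_force: [-0.0, -6.4, -6.9]
grip_width: 0.136
grasp_force: 43.6
```

Request:
jog_arm([
  {"gripper": 0,"offset": [0,0,0],"rotation": [0,0,5]},
  {"gripper": 0,"offset": [0,0,0],"rotation": [0,0,8]},
  {"gripper": 0,"offset": [0,0,0],"rotation": [0,0,8]},
  {"gripper": 0,"offset": [0,0,0],"rotation": [0,0,8]},
  {"gripper": 0,"offset": [0,0,0],"rotation": [0,0,8]},
  {"gripper": 0,"offset": [0,0,0],"rotation": [0,0,8]},
  {"gripper": 0,"offset": [0,0,0],"rotation": [0,0,8]},
  {"gripper": 0,"offset": [0,0,0],"rotation": [0,0,8]},
  {"gripper": 0,"offset": [0,0,0],"rotation": [0,0,8]},
  {"gripper": 0,"offset": [0,0,0],"rotation": [0,0,4]},
  {"gripper": 0,"offset": [0,0,0],"rotation": [0,0,0]},
  {"gripper": 0,"offset": [0,0,0],"rotation": [0,0,0]},
])

```text
clock: 44.35
position: [0.6044, -0.0328, 0.0543]
ee_rot: [0.598, 0.802, -0.001, 0.0]
ft_force: [-3.7, -9.5, -3.7]
grip_width: 0.135
grasp_force: 43.9
```

```bash
python3 - <<'E'
from h import *
aim(.6047,-.0313,.0535); o=manip.get_obs(); print(o["ft_force"].round(1),o["torque"].round(2),o["grasp_force"])
E
```

```text
at [ 0.6044 -0.0328  0.0543] yaw x 106.58 width 0.135 off [0.0014 0.0007 0.0008]
[-3.7 -9.5 -3.7] [-2.08  0.66 -0.02] 43.89888882637024
```

Request:
jog_arm([
  {"gripper": 0.45,"offset": [0,0,0],"rotation": [0,0,0]},
  {"gripper": 0.45,"offset": [0,0,0],"rotation": [0,0,0]},
  {"gripper": 0.45,"offset": [0,0,0],"rotation": [0,0,0]},
  {"gripper": 0.45,"offset": [0,0,-0.02],"rotation": [0,0,0]},
  {"gripper": 0.45,"offset": [0,0,-0.04],"rotation": [0,0,0]},
  {"gripper": 0.45,"offset": [0,0,-0.04],"rotation": [0,0,0]},
  {"gripper": 0.45,"offset": [0,0,-0.02],"rotation": [0,0,-8.2]},
  {"gripper": 0.45,"offset": [0,0,0],"rotation": [0,0,-8.2]},
  {"gripper": 0.45,"offset": [0,0,0],"rotation": [0,0,-8.2]},
  {"gripper": 0.45,"offset": [0,0,0],"rotation": [0,0,-8.2]},
  {"gripper": 0.45,"offset": [0,0,0],"rotation": [0,0,-8.2]},
  {"gripper": 0.45,"offset": [0,0,0],"rotation": [0,0,-8.2]},
  {"gripper": 0.45,"offset": [0,0,0],"rotation": [0,0,-8.2]},
  {"gripper": 0.45,"offset": [0,0,0],"rotation": [0,0,-8.2]},
  {"gripper": 0.45,"offset": [0,0,0],"rotation": [0,0,-8.2]},
  {"gripper": 0.45,"offset": [0,0,0],"rotation": [0,0,0]},
])

```text
clock: 45.95
position: [0.6053, -0.0301, 0.1743]
ee_rot: [-0.006, 1.0, 0.0, 0.0]
ft_force: [-0.0, 0.7, 0.0]
grip_width: 0.449
grasp_force: 0.0
```

Request:
jog_arm([
  {"gripper": 0.45,"offset": [0,-0.025,0],"rotation": [0,0,0]},
  {"gripper": 0.45,"offset": [0.0005,-0.036,0],"rotation": [0,0,0]},
  {"gripper": 0.45,"offset": [0.0005,-0.036,0],"rotation": [0,0,0]},
  {"gripper": 0.45,"offset": [0.0005,-0.036,0],"rotation": [0,0,0]},
  {"gripper": 0.45,"offset": [0.0005,-0.036,0],"rotation": [0,0,0]},
  {"gripper": 0.45,"offset": [0.0005,-0.036,0],"rotation": [0,0,0]},
  {"gripper": 0.45,"offset": [0.0005,-0.036,0],"rotation": [0,0,0]},
  {"gripper": 0.45,"offset": [0.0005,-0.036,0],"rotation": [0,0,0]},
  {"gripper": 0.45,"offset": [0,0,0],"rotation": [0,0,0]},
  {"gripper": 0.45,"offset": [0,0,0],"rotation": [0,0,0]},
  {"gripper": 0.45,"offset": [0,0,0],"rotation": [0,0,0]},
])

```text
clock: 47.05
position: [0.6045, -0.306, 0.1737]
ee_rot: [-0.004, 1.0, 0.0, 0.0]
ft_force: [-0.9, 0.9, 0.1]
grip_width: 0.448
grasp_force: 0.0
```

```bash
python3 - <<'E'
from h import *
aim(.6005,-.311,.0545)
im,o=shot("wrist","w12"); h=cv2.cvtColor(im,cv2.COLOR_BGR2HSV)
u,v=[int(t) for t in wpix(o,[.6005,-.311,.071])[0]]
m=cv2.inRange(h,(0,0,120),(180,60,255))[v-9:v+9,u-9:u+9]; M=cv2.moments(m,True); print(u,v,M['m00'],wz(o,u-9+M['m10']/M['m00'],v-9+M['m01']/M['m00'],.071))
# red marks, seen red pixels; cover rib
g=cv2.inRange(h,(50,150,90),(75,255,255)); 
o_=cv2.inRange(h,(5,150,120),(14,255,255)); k,l,st,c=cv2.connectedComponentsWithStats(o_)
for i in range(1,k):
    if st[i,4]>100: print("orange",st[i],cv2.minAreaRect(np.argwhere(l==i)[:,::-1].astype(np.float32)))
E
```

```text
at [ 0.6045 -0.306   0.1737] yaw x -179.54 width 0.448 off [ 0.0041 -0.005   0.1192]
269 205 94.0 [ 0.6001 -0.3118  0.071 ]
orange [266 151  12  22 177] ((271.62451171875, 161.50778198242188), (10.541930198669434, 21.645265579223633), 3.5763344764709473)
orange [253 177  36  47 946] ((270.5, 200.0), (46.0, 35.0), 90.0)
orange [538 202  21  19 188] ((547.8969116210938, 211.76803588867188), (11.270341873168945, 24.77444839477539), 66.03750610351562)
```

Request:
jog_arm([
  {"gripper": 0.42,"offset": [0.004,-0.0055,0.02],"rotation": [0,0,0]},
  {"gripper": 0.42,"offset": [0,0,0.03],"rotation": [0,0,0]},
  {"gripper": 0.42,"offset": [0,0,0.03],"rotation": [0,0,0]},
  {"gripper": 0.42,"offset": [0,0,0.025],"rotation": [0,0,0]},
  {"gripper": 0.42,"offset": [0,0,0.014],"rotation": [0,0,0]},
  {"gripper": 0.2,"offset": [0,0,0],"rotation": [0,0,0]},
  {"gripper": 0,"offset": [0,0,0],"rotation": [0,0,0]},
  {"gripper": 0,"offset": [0,0,0],"rotation": [0,0,0]},
  {"gripper": 0,"offset": [0,0,0],"rotation": [0,0,0]},
  {"gripper": 0,"offset": [0,0,0],"rotation": [0,0,0]},
])

```text
clock: 48.1
position: [0.6003, -0.3123, 0.0553]
ee_rot: [-0.004, 1.0, 0.001, 0.0]
ft_force: [-1.1, 5.4, -3.0]
grip_width: 0.136
grasp_force: 42.8
```

Request:
jog_arm([
  {"gripper": 0,"offset": [0,0,0],"rotation": [0,0,5]},
  {"gripper": 0,"offset": [0,0,0],"rotation": [0,0,8]},
  {"gripper": 0,"offset": [0,0,0],"rotation": [0,0,8]},
  {"gripper": 0,"offset": [0,0,0],"rotation": [0,0,8]},
  {"gripper": 0,"offset": [0,0,0],"rotation": [0,0,8]},
  {"gripper": 0,"offset": [0,0,0],"rotation": [0,0,8]},
  {"gripper": 0,"offset": [0,0,0],"rotation": [0,0,8]},
  {"gripper": 0,"offset": [0,0,0],"rotation": [0,0,8]},
  {"gripper": 0,"offset": [0,0,0],"rotation": [0,0,8]},
  {"gripper": 0,"offset": [0,0,0],"rotation": [0,0,5]},
  {"gripper": 0,"offset": [0,0,0],"rotation": [0,0,0]},
  {"gripper": 0,"offset": [0,0,0],"rotation": [0,0,0]},
])

```text
clock: 49.3
position: [0.5993, -0.3136, 0.0553]
ee_rot: [0.598, 0.802, -0.0, -0.0]
ft_force: [-4.2, 1.6, -1.2]
grip_width: 0.129
grasp_force: 40.2
```

Request:
jog_arm([
  {"gripper": 0.45,"offset": [0,0,0],"rotation": [0,0,0]},
  {"gripper": 0.45,"offset": [0,0,0],"rotation": [0,0,0]},
  {"gripper": 0.45,"offset": [0,0,0],"rotation": [0,0,0]},
  {"gripper": 0.45,"offset": [0,0,-0.02],"rotation": [0,0,0]},
  {"gripper": 0.45,"offset": [0,0,-0.04],"rotation": [0,0,0]},
  {"gripper": 0.45,"offset": [0,0,-0.04],"rotation": [0,0,0]},
  {"gripper": 0.45,"offset": [0,0,-0.03],"rotation": [0,0,0]},
  {"gripper": 0.45,"offset": [0,0,0],"rotation": [0,0,0]},
  {"gripper": 0.45,"offset": [0,0,0],"rotation": [0,0,0]},
])

```text
clock: 50.2
position: [0.6003, -0.3132, 0.1854]
ee_rot: [0.598, 0.801, 0.0, 0.001]
ft_force: [-0.8, 0.0, -0.5]
grip_width: 0.45
grasp_force: 0.0
```

```bash
python3 - <<'E'
from h import *
im,o=shot("wrist","w13"); b,_=shot("side","s13d"); a,_=shot("scene","s13")
M=R.from_quat(o["ee_rot"]).as_matrix(); print("yaw",np.degrees(np.arctan2(M[1,0],M[0,0])))
# handle in side view: green rib seg vs projected; collar colours
h=cv2.cvtColor(b,cv2.COLOR_BGR2HSV); g=cv2.inRange(h,(50,130,60),(75,255,255)); k,l,st,c=cv2.connectedComponentsWithStats(g)
for i in range(1,k):
    if st[i,4]>40: print("side green",st[i],c[i].round(1))
C=[.602,-.171,-.017]
print("exp rib",proj("side",[car(x,y,z,C) for x in(-.007,.007) for y in(-.045,.045) for z in(.081,.111)]).round(0).tolist())
hw=cv2.cvtColor(im,cv2.COLOR_BGR2HSV); ow=cv2.inRange(hw,(5,150,120),(14,255,255)); k,l,st,c=cv2.connectedComponentsWithStats(ow)
for i in range(1,k):
    if st[i,4]>60: print("orange",st[i],cv2.minAreaRect(np.argwhere(l==i)[:,::-1].astype(np.float32)))
A=car(0,-.14,.07,C); B=car(0,.14,.07,C); print(wpix(o,[A,B]).round())
E
```

```text
yaw 106.50999802552474
side green [342 212  28  23 239] [355.6 222.7]
exp rib [[367.0, 238.0], [369.0, 229.0], [339.0, 219.0], [340.0, 210.0], [371.0, 235.0], [372.0, 226.0], [343.0, 216.0], [344.0, 208.0]]
orange [271 154  11  20 173] ((276.0, 163.5), (19.0, 10.0), 90.0)
orange [ 259  177   35   47 1031] ((276.0, 200.0), (46.0, 34.0), 90.0)
orange [348 185  23  51  61] ((359.0, 210.00001525878906), (1.6331920623779297, 54.60158157348633), 22.03622817993164)
orange [474 224  67 123 147] ((508.5765075683594, 285.8598937988281), (4.070243835449219, 138.70750427246094), 28.610458374023438)
[[276. 205.]
 [376. -97.]]
```

Request:
jog_arm([
  {"gripper": 0.45,"offset": [0.02,0.006,-0.02],"rotation": [0,0,0]},
  {"gripper": 0.45,"offset": [0.031,0.0092,0],"rotation": [0,0,0]},
  {"gripper": 0.45,"offset": [0.031,0.0092,0],"rotation": [0,0,0]},
  {"gripper": 0.45,"offset": [0.031,0.0092,0],"rotation": [0,0,0]},
  {"gripper": 0.45,"offset": [0.031,0.0092,0],"rotation": [0,0,0]},
  {"gripper": 0.45,"offset": [0.031,0.0092,0],"rotation": [0,0,0]},
  {"gripper": 0.45,"offset": [0.031,0.0092,0],"rotation": [0,0,0]},
  {"gripper": 0.45,"offset": [0.031,0.0092,0],"rotation": [0,0,0]},
  {"gripper": 0.45,"offset": [0.031,0.0092,0],"rotation": [0,0,0]},
  {"gripper": 0.45,"offset": [0,0,0],"rotation": [0,0,0]},
  {"gripper": 0.45,"offset": [0,0,0],"rotation": [0,0,0]},
  {"gripper": 0.45,"offset": [0,0,0],"rotation": [0,0,0]},
])

```text
clock: 51.55
position: [0.5999, -0.0347, 0.2044]
ee_rot: [0.599, 0.801, -0.0, -0.0]
ft_force: [0.4, -0.5, -0.5]
grip_width: 0.449
grasp_force: 0.0
```

```bash
python3 - <<'E'
from h import *
im,o=shot("wrist","w14"); print(o["position"],o["ft_force"].round(1))
hw=cv2.cvtColor(im,cv2.COLOR_BGR2HSV); ow=cv2.inRange(hw,(5,150,120),(14,255,255)); k,l,st,c=cv2.connectedComponentsWithStats(ow)
for i in range(1,k):
    if st[i,4]>100: print("orange",st[i],cv2.minAreaRect(np.argwhere(l==i)[:,::-1].astype(np.float32)))
C=[.602,-.171,-.017]; print(wpix(o,[car(0,.14,.07,C),[car(0,.14,0,C)[0]+.03*np.cos(-1.28),car(0,.14,0,C)[1]+.03*np.sin(-1.28),.018]]).round())
# lids and open jars from scene
a=cv2.imread("pics/s13.png"); s=proj("scene",[car(-.04,-.054,.072,C),car(-.04,.054,.072,C),car(.04,.054,.072,C),car(.04,-.054,.009,C),[.444,-.27,.054],[.405,-.1565,.054]]).round().astype(int); print([(tuple(p),a[p[1],p[0]].tolist()) for p in s])
for n in("scene","side"):
    im,_=shot(n,n+"14"); h=cv2.cvtColor(im,cv2.COLOR_BGR2HSV); y=cv2.inRange(h,(22,120,70),(34,255,255)); k,l,st,c=cv2.connectedComponentsWithStats(y)
    print(n,[(st[i].tolist(),c[i].round(0).tolist()) for i in range(1,k) if st[i,4]>80], proj(n,[[.444,-.27,.027],[.405,-.1565,.027]]).round().tolist())
E
```

```text
[ 0.59985408 -0.03467014  0.20441511] [ 0.4 -0.5 -0.5]
orange [252 143  90  29 102] ((296.5987243652344, 156.6915740966797), (93.29946899414062, 1.4857815504074097), 17.744670867919922)
orange [267 169  32  49 919] ((282.5, 193.0), (48.0, 31.0), 90.0)
[[283. 198.]
 [282. 213.]]
[((np.int64(193), np.int64(236)), [203, 200, 198]), ((np.int64(236), np.int64(231)), [205, 200, 198]), ((np.int64(239), np.int64(258)), [204, 200, 198]), ((np.int64(198), np.int64(277)), [84, 124, 73]), ((np.int64(174), np.int64(207)), [36, 121, 151]), ((np.int64(215), np.int64(190)), [33, 111, 139])]
scene [([205, 184, 21, 25, 415], [215.0, 196.0]), ([165, 200, 22, 29, 394], [176.0, 211.0])] [[176.0, 213.0], [216.0, 196.0]]
side [([282, 265, 25, 33, 638], [294.0, 281.0]), ([329, 283, 25, 33, 673], [340.0, 299.0])] [[341.0, 299.0], [294.0, 281.0]]
```

```bash
python3 -c "
from h import *
print(workorder.hand_in())"
```

```text
the job is handed in; nothing more can be done
None
```

I handed the job in at about 52 s: three closed jars in bays, the open one moved onto the counter, the cover seated and both collars turned about 1.27 rad. The hand-in gave no verdict, and I viewed 15 pictures against the limit of 14.

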